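# Find the stamped crate and send it over the dispatch line

## Task

Of the two open wooden carrying crates to the right of the tape on the bench, one carries the maker's stamp underneath. Tip first the crate nearer the robot, then the farther one, up on its edge by about 60 degrees (push its handle over to the left) for a good look at its underside, and let each gently down flat again before going on; then push the stamped crate along the bench until all of it stands just past the tape, the dispatch line on the left, and leave the other crate where it was. Only push with the fingers: do not grip, lift or topple a crate, and leave the cup, beaker, brush and carton alone.

Things in the scene. Friction and masses are not known exactly. Their poses are not given: they have to be found in the camera images.
- crate_a: Wooden carrying crate: box x 146, y 160 mm, -y and +y walls 8 mm thick, 60 mm high; a post at the middle of each end, 12 mm thick, 36 mm wide, 172 mm high; between them a fixed dowel handle along x, 16 mm thick, 122 mm clear, axis 160 mm above the origin. Steel weights wedged in to 22 mm. 0.45-0.8 kg. Origin: centre of the footprint, at the bench; x away from the robot and y to its left within 0.12 rad, z up.
- crate_b: The other crate, outwardly the same. One of the two stands nearer the robot (x below 0.55), the other beyond it. Both stand on cork runners 6 mm high under the -y and +y walls (friction 0.64-0.86): a level push on the dowel in y tips a crate about the runner ahead without sliding it. Balance is near 1.25 rad; tilted less, it follows the finger back down. A push on the wall below 60 mm slides it.
- stamp (a point): Centre of the maker's stamp, under the stamped crate's bottom board, 6 mm above its origin: a dark burnt-in ring 96 mm across with a round fan in it. Only one crate has it. Unseen until that crate is tipped (tipped 1.1 rad to the left, +y, it shows to the scene camera).
- line: The dispatch line: a strip of pale paper tape, 18 mm wide, 500 mm long, flat on the bench to the left of the two crates, running away from the robot. Origin: middle of the strip; x runs along it, away from the robot; y points across it to the left, the dispatch side.
- crate_a_foot0 (a point): Bottom corner of crate_a at its -x +y side (73 mm in x and 80 mm in y from its origin), at bench level while the crate stands.
- crate_a_foot1 (a point): Bottom corner of crate_a at its -x -y side (73 mm in x and 80 mm in y from its origin), at bench level while the crate stands.
- crate_a_foot2 (a point): Bottom corner of crate_a at its +x +y side (73 mm in x and 80 mm in y from its origin), at bench level while the crate stands.
- crate_a_foot3 (a point): Bottom corner of crate_a at its +x -y side (73 mm in x and 80 mm in y from its origin), at bench level while the crate stands.
- crate_b_foot0 (a point): Bottom corner of crate_b at its -x +y side (73 mm in x and 80 mm in y from its origin), at bench level while the crate stands.
- crate_b_foot1 (a point): Bottom corner of crate_b at its -x -y side (73 mm in x and 80 mm in y from its origin), at bench level while the crate stands.
- crate_b_foot2 (a point): Bottom corner of crate_b at its +x +y side (73 mm in x and 80 mm in y from its origin), at bench level while the crate stands.
- crate_b_foot3 (a point): Bottom corner of crate_b at its +x -y side (73 mm in x and 80 mm in y from its origin), at bench level while the crate stands.
- teacup: Bystander: blue ceramic cup, 72 mm wide, 75 mm high, origin under its centre, left of the line.
- beaker: Bystander: clear plastic cup, 68 mm wide, 100 mm high, origin under its centre, right of the crates.
- glue_brush: Bystander: brush 180 mm long lying flat along its own x, right of the far crate.
- carton: Bystander: closed cardboard carton 100 x 130 x 110 mm (along its x, y, z) standing well past the dispatch line, at the left; origin under its centre.
Mind the look-alikes: they are no part of the job. What is shaped like the crate_b but purple or turquoise is not meant.

How it is judged:
By the outcome, as a careful person would: the job done as asked, in the order asked, and still so for the second after the job is handed in, with the robot touching nothing.
It also fails if it takes over 72 s, if anything falls off the work surface, if the arm or the gripper's body presses on something with over 40 N, if the wrist force passes 120 N, or if a joint passes its speed limit or range.

## Robot

A 6-joint arm with a two-finger parallel gripper is mounted at the origin on the work surface. World frame = base frame: x ahead of the robot, y to its left, z up, the work surface at z = 0. Lengths are in m, angles in rad, forces in N, time in s.
With the tool pointing down it reaches from about 0.375 to 0.9 m from the base axis. Payload 3.1 kg.
Tool frame: the origin (TCP) lies midway between the tips of the shut fingers; the grasp point (between the pads) lies 19 mm behind it; x points along the fingers, y is the direction in which the jaws open and shut, and the axes are right-handed (so a half turn about x gives the same grasp; the last joint's range is limited). The gripper opens to 85 mm and grips with 20 to 120 N. Pads are 22 mm wide; open, the fingers measure 114 mm over their backs; the gripper's body (76 mm by 85 mm) begins 54 mm behind the grasp point. The pads swing forward as they close: fully open they stand 13 mm farther back than shut.
Start: joints at [-1.472, 0.527, 1.433, -0, 1.181, -0.178], TCP at [0.171, -0.601, 0.231] pointing down, gripper open.
Joint ranges: [-3.08, 3.08], [-0.75, 2.2], [0.22, 2.44], [-1.43, 4.57], [0, 2.65], [-2.85, 2.85]. Speed limits (rad/s): [2.79, 2.79, 3.14, 3.14, 3.14, 3.14].

## Interface

Orientations are given as a unit quaternion [x, y, z, w].
In Python, from station import manip gives the robot as it stands.
- The arm moves only by the tool carry_out, never from a script. Its argument "commands" is a list that holds one entry, the list of rows, each a list of 7 numbers: the shift along the tool's x, y, z in units of 25 mm (1.0 is 25 mm), then the turn, a rotation vector about the tool's x, y, z in units of 5 degrees (1.0 is 5 degrees), then the finger opening in mm, from 0 to 85.4. A call has exactly 5 rows; each row is the pose to reach, as a shift and turn from the pose commanded when the call began, along the tool's axes at that moment; what a row does not reach only later rows make up. A row lasts 1/10 s, in which the tool goes at most 50 mm and 8.59 degrees, less where a joint would pass 70% of its speed; a pose out of reach is approached as far as the arm can. A call with a gripper value outside its range is refused whole. The fingers move at their own pace and stop on an object; "force" is the grip in N (left out, the last holds). Time passes only in rows, so rows that repeat a pose let the fingers close, or fill a call up. It gives the time, the measured TCP pose, the force and the opening at its end, in the units of the state.
- manip.sense(): the state, without advancing time (a new reading comes with each control period).
- manip.snapshot(name): name is "side" or "top"; returns a dict with "image" (420x560x3 uint8, red, green, blue), "fx", "fy", "cx", "cy" (pixels), "k1" (the pictures are not rectified: a ray, as slopes to the right and down, at radius r is drawn at 1 + k1 r^2 times it, then the intrinsics apply), "rvec" (rotation vector, rad) and "tvec" (3), from world to camera coordinates, as OpenCV has them. Camera axes: x right, y down, z forward; pixel columns grow to the right and rows downward; lengths in m; the calibration is good to about 2 mm. A picture is of the moment at which its call begins. There is no depth.
- manip.sign_off(): hands the job in, once; it reports no verdict.
The state is a dict: "t": time; "q": joint angles; "qd": joint speeds; "tau": joint torques, N m; "tcp_pos": TCP position; "tool_rot": TCP orientation; "force": force on the tool from outside, world axes, zero at the start; "ft_torque": the same for the moment, N m; "finger_gap": opening from 0.0 (shut) to 1.0 (fully open).
Only numpy, scipy, OpenCV 4.12 (cv2) and the standard library are available. Lean on these libraries where they do the work, as an engineer would, in place of code of your own. Each camera call takes 0.05 s, during which the arm holds its last target.

## Working session

There is one attempt and no reset: what is moved stays moved. The work goes in short steps, Python scripts to look and compute and a tool call to move; the robot and the scene stay as the last step left them, time stands still between calls to the robot, and variables do not carry over. Pictures are saved under pics/ and viewed, and the job is handed in when it is done.

Besides the shell and the picture viewer there is one more tool, called after "Request:" as name(argument=value, ...) on one line, values as JSON. carry_out: Moves the arm, as the interface text tells. Its arguments: {"type":"object","properties":{"commands":{"type":"array"},"force":{"type":"number"}},"required":["commands"]}

```bash
ls; mkdir -p pics; python3 - <<'E'
from station import manip
import cv2,json
s=manip.sense();print(s)
for n in("side","top"):
    d=manip.snapshot(n);cv2.imwrite(f"pics/{n}0.png",d["image"][:,:,::-1])
    print({k:v for k,v in d.items() if k!="image"})
E
```

```text
pics
{'t': 0.0, 'q': array([-1.47250052e+00,  5.28509496e-01,  1.43392076e+00,  1.35669856e-06,
        1.18136753e+00, -1.78527025e-01]), 'qd': array([ 0.0002989 , -0.00188962, -0.00134904, -0.00046907,  0.00144792,
        0.00094977]), 'tau': array([-4.04461452e-04, -4.42353415e+01, -1.78025311e+01, -4.28843541e-04,
        8.22638045e-03,  4.85771253e-06]), 'tcp_pos': array([ 0.17075382, -0.60047524,  0.23030111]), 'tool_rot': array([ 0.70037562,  0.0983382 , -0.7003122 ,  0.09678022]), 'force': array([ 0.15332265, -0.36950495, -0.4828402 ]), 'ft_torque': array([0.04071063, 0.0015989 , 0.05852878]), 'finger_gap': 1.0025360990595766}
{'fx': 462.4270313161832, 'fy': 462.4270313161832, 'cx': 278.20413685644377, 'cy': 208.4906300684327, 'k1': -0.09449226353578045, 'rvec': array([ 0.78240419, -2.36541428,  1.3874587 ]), 'tvec': array([0.41234403, 0.22294146, 0.80834811])}
{'fx': 514.7453704974209, 'fy': 514.7453704974209, 'cx': 277.32624210728545, 'cy': 203.33545521092154, 'k1': -0.19785181281950856, 'rvec': array([ 2.15706672, -2.19034628,  0.10717888]), 'tvec': array([-0.02805673,  0.52381773,  1.5150822 ])}
```

View pics/side0.png

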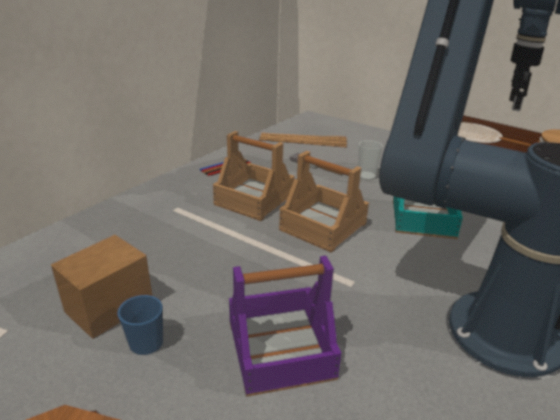

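View pics/top0.png

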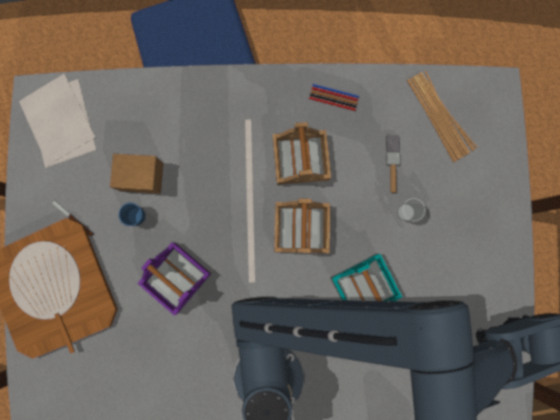

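The brown crates are at top (303,228), nearer the robot, and (301,156), the farther one. The look-alikes are the purple crate at (174,278) and the turquoise one at (367,283). The tape runs from (248,120) to (252,282). Next I'll take a close crop.

```bash
python3 - <<'E'
import cv2
a=cv2.imread("pics/top0.png")[105:295,230:345];cv2.imwrite("pics/c_top.png",cv2.resize(a,None,fx=3.15,fy=3.15,interpolation=cv2.INTER_CUBIC)) 
a=cv2.imread("pics/side0.png")[120:260,195:385];cv2.imwrite("pics/c_side.png",cv2.resize(a,None,fx=4,fy=4,interpolation=cv2.INTER_CUBIC)) 
E
cat > h.py <<'E'
import numpy as np,cv2
from scipy.spatial.transform import Rotation as R
C={'side':dict(f=462.4270313161832,c=(278.20413685644377,208.4906300684327),k=-0.09449226353578045,r=[0.78240419,-2.36541428,1.3874587],t=[0.41234403,0.22294146,0.80834811]),
'top':dict(f=514.7453704974209,c=(277.32624210728545,203.33545521092154),k=-0.19785181281950856,r=[2.15706672,-2.19034628,0.10717888],t=[-0.02805673,0.52381773,1.5150822])}
def KD(n):
    c=C[n];return np.array([[c['f'],0,c['c'][0]],[0,c['f'],c['c'][1]],[0,0,1.]]),np.array([c['k'],0,0,0,0.])
def proj(n,P):
    K,D=KD(n);return cv2.projectPoints(np.array(P,float).reshape(-1,3),np.array(C[n]['r']),np.array(C[n]['t']),K,D)[0].reshape(-1,2)
def back(n,uv,z):
    K,D=KD(n);u=cv2.undistortPoints(np.array(uv,float).reshape(-1,1,2),K,D).reshape(-1,2)
    Rm=R.from_rotvec(C[n]['r']).as_matrix();o=-Rm.T@np.array(C[n]['t']);d=np.c_[u,np.ones(len(u))]@Rm
    return o+d*((z-o[2])/d[:,2])[:,None]
def crate(x,y,yaw,tilt=0):
    "wire points in world; tilt about +y bottom edge"
    pts=[];seg=[]
    def box(x0,x1,y0,y1,z0,z1):
        b=len(pts)
        for X in(x0,x1):
            for Y in(y0,y1):
                for Z in(z0,z1):pts.append((X,Y,Z))
        for i in range(8):
            for k in(1,2,4):
                if not i&k:seg.append((b+i,b+i+k))
    box(-.073,.073,-.08,.08,0,.06);box(-.073,-.061,-.018,.018,.06,.172);box(.061,.073,-.018,.018,.06,.172);box(-.061,.061,-.008,.008,.152,.168)
    P=np.array(pts);p=P-[0,.08,0];p=p@R.from_rotvec([-tilt,0,0]).as_matrix().T+[0,.08,0]
    return p@R.from_rotvec([0,0,yaw]).as_matrix().T+[x,y,0],seg
def draw(im,n,P,seg,col,s=1,off=(0,0)):
    q=(proj(n,P)-off+.5)*s
    for i,j in seg:cv2.line(im,tuple(int(v) for v in q[i]),tuple(int(v) for v in q[j]),col,1,cv2.LINE_AA)
E
python3 - <<'E'
from h import *
print(back('top',[[248,120],[252,282]],0))
print(back('top',[[303,228],[301,156]],.16))
E
```

```text
[[0.78722703 0.05094172 0.        ]
 [0.28888492 0.04378231 0.        ]]
[[ 0.44196067 -0.10434647  0.16      ]
 [ 0.64059269 -0.10291733  0.16      ]]
```

View pics/c_top.png

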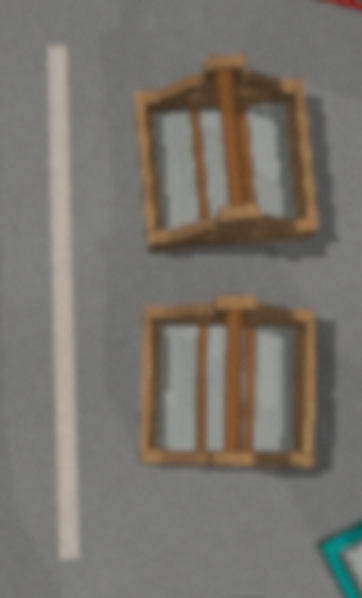

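View pics/c_side.png

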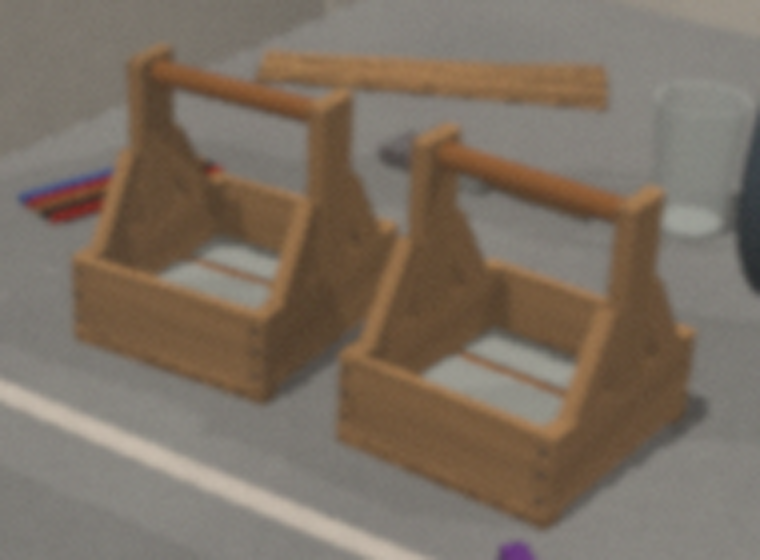

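```bash
cat > fit0.py <<'E'
from h import *
from scipy.optimize import least_squares
import sys
T=lambda p:np.array(p)/3.15+[230,105]-.34
S=lambda p:np.array(p)/4+[195,120]-.4
L={'near':[('top',(145,308),(1,1,.06)),('top',(316,310),(1,-1,.06)),('top',(140,465),(-1,1,.06)),('top',(316,465),(-1,-1,.06)),
 ('side',(555,435),(-1,1,.06)),('side',(343,352),(1,1,.06)),('side',(694,333),(-1,-1,.06)),('side',(543,522),(-1,1,0)),('side',(338,437),(1,1,0))],
'far':[('top',(136,93),(1,1,.06)),('top',(300,82),(1,-1,.06)),('top',(150,248),(-1,1,.06)),('top',(318,230),(-1,-1,.06)),
 ('side',(268,316),(-1,1,.06)),('side',(76,256),(1,1,.06)),('side',(397,223),(-1,-1,.06)),('side',(265,402),(-1,1,0)),('side',(77,338),(1,1,0))]}
t=cv2.imread('pics/c_top.png');s=cv2.imread('pics/c_side.png')
for k,l in L.items():
    def res(v):
        o=[]
        for n,p,(a,b,z) in l:
            w=R.from_rotvec([0,0,v[2]]).apply([a*.073,b*.08,z])+[v[0],v[1],0]
            o+=list(proj(n,w)[0]-(T(p) if n=='top' else S(p)))
        return o
    r=least_squares(res,[.44 if k=='near' else .64,-.1,0],loss='soft_l1',x_scale=[.1,.1,.1]);print(k,r.x,np.round(res(r.x),1))
    P,g=crate(*r.x);draw(t,'top',P,g,(0,255,0),3.15,(230,105));draw(s,'side',P,g,(0,255,0),4,(195,120))
    print(np.round(P[[0,2,4,6]],3))
cv2.imwrite('pics/f_top.png',t);cv2.imwrite('pics/f_side.png',s)
E
python3 fit0.py
```

```text
near [ 0.45125716 -0.1077527  -0.04467175] [-0.1 -1.7  0.2 -0.8  0.  -1.5 -0.9 -0.   0.3  0.8 -0.4 -0.4  1.6 -1.
  1.   2.1  0.2  0.4]
[[ 0.375 -0.184  0.   ]
 [ 0.382 -0.025  0.   ]
 [ 0.521 -0.191  0.   ]
 [ 0.528 -0.031  0.   ]]
far [ 0.66161533 -0.10925734  0.07008025] [-0.5 -0.7  0.9 -1.5 -0.8 -1.5  0.  -0.3  0.2  0.8 -0.3  0.2  1.6  0.
  0.8  1.   0.5  0.5]
[[ 0.594 -0.194  0.   ]
 [ 0.583 -0.035  0.   ]
 [ 0.74  -0.184  0.   ]
 [ 0.729 -0.024  0.   ]]
```

View pics/f_top.png

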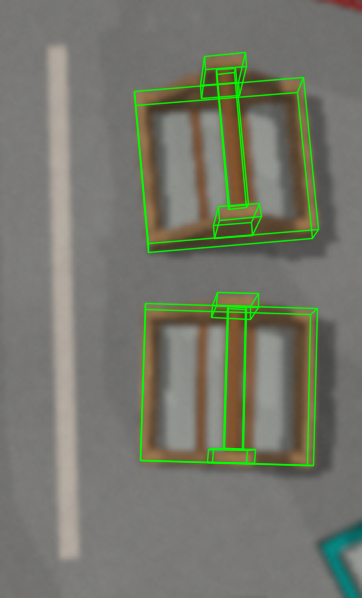

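View pics/f_side.png

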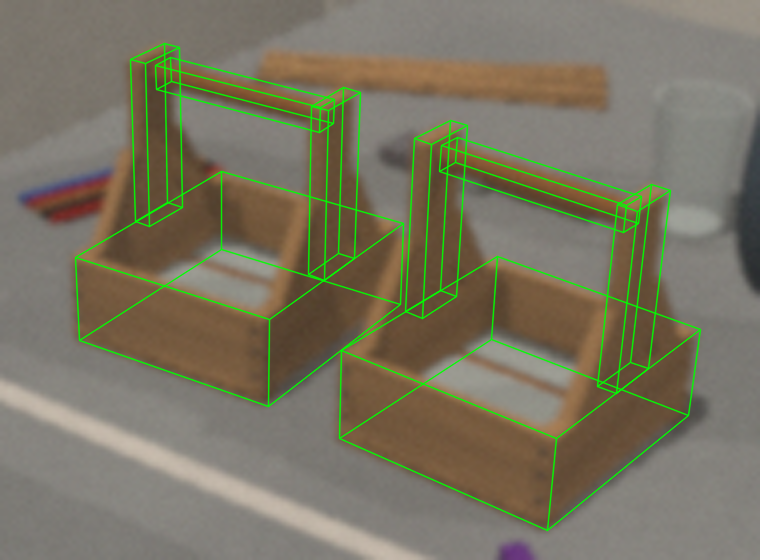

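```bash
cat >> h.py <<'E'
def plan(s,pos,xdir_yaw,zaxisup=True,flip=1):
    "row for pose: tool x down, tool y along world dir yaw angle"
    R0=R.from_quat(s['tool_rot']);x=np.array([0,0,-1.]);y=flip*np.array([np.cos(xdir_yaw),np.sin(xdir_yaw),0]);z=np.cross(x,y)
    R1=R.from_matrix(np.c_[x,y,z]);d=R0.inv().apply(np.array(pos)-s['tcp_pos'])/.025
    return np.round(d,2),np.round(np.degrees((R0.inv()*R1).as_rotvec())/5,2)
E
python3 - <<'E'
from h import *
from station import manip
s=manip.sense()
print(R.from_quat(s['tool_rot']).as_matrix().round(3))
for f in(1,-1):print(plan(s,[.45,-.145,.25],-.045,flip=f))
print(back('top',[[132,225],[135,190],[160,190],[208,272],[176,246],[413,222],[393,190]],0).round(3))
print(back('top',[[244.5,120],[252.5,120],[247.5,282],[255.5,282]],0).round(4))
print(back('top',[[208,272],[176,246]],.06).round(3))
E
```

```text
[[-0.     0.273 -0.962]
 [ 0.002 -0.962 -0.273]
 [-1.    -0.002 -0.   ]]
(array([ -0.75, -14.48, -15.72]), array([-14.31,  -0.02,   0.02]))
(array([ -0.75, -14.48, -15.72]), array([2.169e+01, 2.000e-02, 2.000e-02]))
[[ 0.466  0.412  0.   ]
 [ 0.574  0.404  0.   ]
 [ 0.572  0.325  0.   ]
 [ 0.32   0.177  0.   ]
 [ 0.4    0.274  0.   ]
 [ 0.462 -0.453  0.   ]
 [ 0.562 -0.393  0.   ]]
[[0.7874 0.0618 0.    ]
 [0.787  0.0369 0.    ]
 [0.2891 0.0574 0.    ]
 [0.2888 0.0332 0.    ]]
[[0.323 0.169 0.06 ]
 [0.399 0.262 0.06 ]]
```

Request:
carry_out(commands=[[[-1.2,-1.3,-1.4,-1.4,0,0,40],[-1.2,-2.6,-2.8,-2.8,0,0,40],[-1.2,-3.9,-4.2,-4.2,0,0,40],[-1.2,-5.2,-5.6,-5.6,0,0,40],[-1.2,-6.5,-7.0,-7.0,0,0,40]]])

```text
t: 0.6
tcp_pos: [0.2953, -0.3949, 0.2611]
tool_rot: [0.638, 0.305, -0.638, 0.305]
force: [0.6, -0.7, -0.1]
finger_gap: 0.472
```

```bash
python3 - <<'E'
from h import *
from station import manip
s=manip.sense();print(s['tcp_pos'],s['q'],s['finger_gap']);print(plan(s,[.45,-.145,.25],-.045))
E
```

```text
[ 0.29529429 -0.3949237   0.26107571] [-1.15596368e+00  3.11633234e-01  1.71905901e+00  2.99926612e-04
  1.11159004e+00 -4.77444751e-01] 0.4718240331674238
(array([  0.45,  -1.46, -11.67]), array([-7.26, -0.01,  0.  ]))
```

Request:
carry_out(commands=[[[0,-0.2,-1.9,-1.4,0,0,40],[0,-0.5,-3.8,-2.9,0,0,40],[0,-0.8,-5.7,-4.4,0,0,40],[0,-1.0,-7.6,-5.8,0,0,40],[0,-1.2,-9.4,-7.26,0,0,40]]])

```text
t: 1.1
tcp_pos: [0.4203, -0.1938, 0.2612]
tool_rot: [0.511, 0.489, -0.511, 0.489]
force: [-0.0, -0.1, -0.4]
finger_gap: 0.474
```

```bash
python3 - <<'E'
from h import *
from station import manip
s=manip.sense();print(s['tcp_pos'],s['q'],s['finger_gap']);
u=np.array([.045,1])
print(plan(s,[.45,-.147,.25],-.045));print(plan(s,[.45,-.147,.13],-.045))
E
```

```text
[ 0.42032092 -0.19377354  0.26121158] [-6.74210669e-01  2.68190638e-01  1.78662893e+00  8.54167083e-05
  1.08710438e+00 -6.29861440e-01] 0.47368042914600933
(array([ 0.45,  1.1 , -1.92]), array([ 0.01, -0.  ,  0.  ]))
(array([ 5.25,  1.1 , -1.92]), array([ 0.01, -0.  ,  0.  ]))
```

Request:
carry_out(commands=[[[0.4,0.6,-1.0,0,0,0,40],[0.4,1.1,-1.8,0,0,0,40],[0.4,1.1,-1.8,0,0,0,40],[0.4,1.1,-1.8,0,0,0,40],[0.4,1.1,-1.8,0,0,0,40]]])

```text
t: 1.6
tcp_pos: [0.4491, -0.153, 0.2513]
tool_rot: [-0.512, -0.487, 0.513, -0.487]
force: [-0.3, -0.7, 0.2]
finger_gap: 0.468
```

```bash
python3 - <<'E'
from h import *
from station import manip
s=manip.sense();print(s['tcp_pos'],s['q'],s['finger_gap']);
print(plan(s,[.45,-.147,.13],-.045))
d=manip.snapshot('top')['image'][:,:,::-1][105:295,230:345];cv2.imwrite("pics/a1.png",cv2.resize(d,None,fx=3.15,fy=3.15))
d=manip.snapshot('side')['image'][:,:,::-1][60:260,195:385];cv2.imwrite("pics/a2.png",cv2.resize(d,None,fx=3,fy=3))
E
```

```text
[ 0.44913332 -0.15295599  0.25125521] [-5.64108857e-01  2.98124445e-01  1.77400279e+00 -4.72168345e-04
  1.06962810e+00 -5.13532368e-01] 0.46779927584094694
(array([ 4.85,  0.02, -0.24]), array([-0.06,  0.  ,  0.  ]))
```

View pics/a2.png

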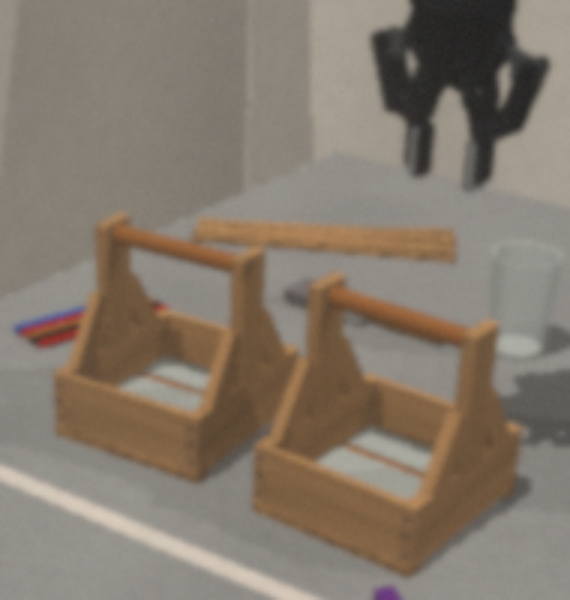

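Here the gripper is above and to the right of the near crate, clear of it. Its knuckles are wide above the pads, so I'll push with the fingers shut and the tip only about 18 mm below the dowel axis, following the dowel's arc.

```bash
cat >> h.py <<'E'
def arc(c,th,yo=0.0,dz=.018):
    "TCP world points for dowel tilt th; yo=extra back-off in y"
    x,y,w=c;th=np.asarray(th,float)
    ly=.08-.08*np.cos(th)+.16*np.sin(th)-.019-yo;lz=.08*np.sin(th)+.16*np.cos(th)-dz
    return np.c_[x-np.sin(w)*ly,y+np.cos(w)*ly,lz]
def rows(s,pts,yaw):
    for p in pts:
        a,b=plan(s,p,yaw);print(a,b[0])
NEAR=(.4513,-.1078,-.0447);FAR=(.6616,-.1093,.0701)
E
python3 - <<'E'
from h import *
from station import manip
s=manip.sense()
rows(s,arc(NEAR,[0],.023),-.0447)
E
```

```text
[ 4.37  0.01 -0.14] -0.07
```

Request:
carry_out(commands=[[[0.5,0,-0.1,0,0,0,0],[1.5,0,-0.1,0,0,0,0],[2.7,0,-0.1,0,0,0,0],[3.7,0,-0.1,0,0,0,0],[4.4,0,-0.1,0,0,0,0]]])

```text
t: 2.2
tcp_pos: [0.4487, -0.1504, 0.1399]
tool_rot: [-0.513, -0.488, 0.513, -0.486]
force: [0.2, -0.5, -0.1]
finger_gap: 0.0
```

Request:
carry_out(commands=[[[0,0,0,0,0,0,0],[0,0,-0.2,0,0,0,0],[0,0,-0.3,0,0,0,0],[0,0,-0.3,0,0,0,0],[0,0,-0.3,0,0,0,0]]])

```text
t: 2.7
tcp_pos: [0.4505, -0.1424, 0.1422]
tool_rot: [0.512, 0.487, -0.512, 0.488]
force: [0.5, 0.3, 1.0]
finger_gap: 0.003
```

```bash
python3 - <<'E'
from h import *
from station import manip
s=manip.sense();print(s['tcp_pos'],s['force'],s['finger_gap'])
rows(s,arc(NEAR,np.arange(0,1.11,.05)),-.0447)
d=manip.snapshot('top')['image'][:,:,::-1][105:295,230:345];cv2.imwrite("pics/b1.png",cv2.resize(d,None,fx=3.15,fy=3.15))
d=manip.snapshot('side')['image'][:,:,::-1][60:260,195:385];cv2.imwrite("pics/b2.png",cv2.resize(d,None,fx=3,fy=3))
E
```

```text
[ 0.45053592 -0.14242229  0.14220443] [0.5266292  0.30336597 1.00302837] 0.003488393254417573
[ 0.01 -0.03 -0.62] -0.05
[-0.14 -0.04 -0.95] -0.05
[-0.28 -0.04 -1.28] -0.05
[-0.4  -0.04 -1.62] -0.05
[-0.5  -0.04 -1.96] -0.05
[-0.59 -0.04 -2.31] -0.05
[-0.65 -0.04 -2.66] -0.05
[-0.7  -0.04 -3.01] -0.05
[-0.74 -0.05 -3.37] -0.05
[-0.75 -0.05 -3.73] -0.05
[-0.75 -0.05 -4.08] -0.05
[-0.73 -0.05 -4.44] -0.05
[-0.69 -0.05 -4.8 ] -0.05
[-0.63 -0.05 -5.15] -0.05
[-0.55 -0.06 -5.5 ] -0.05
[-0.46 -0.06 -5.85] -0.05
[-0.35 -0.06 -6.19] -0.05
[-0.23 -0.06 -6.52] -0.05
[-0.08 -0.06 -6.85] -0.05
[ 0.08 -0.06 -7.17] -0.05
[ 0.25 -0.07 -7.48] -0.05
[ 0.44 -0.07 -7.78] -0.05
[ 0.64 -0.07 -8.08] -0.05
```

View pics/b2.png

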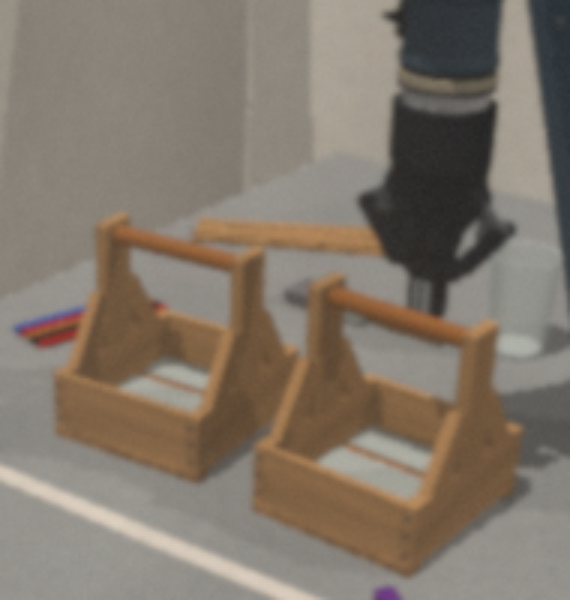

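View pics/b1.png

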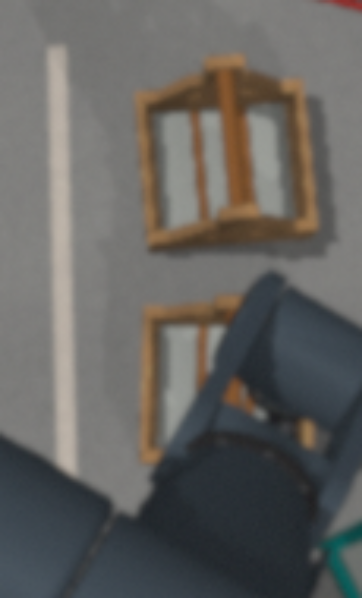

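Request:
carry_out(commands=[[[-0.15,0,-0.4,0,0,0,0],[-0.2,0,-0.75,0,0,0,0],[-0.35,0,-1.1,0,0,0,0],[-0.5,0,-1.45,0,0,0,0],[-0.6,0,-1.8,0,0,0,0]]])

```text
t: 3.3
tcp_pos: [0.4526, -0.0968, 0.157]
tool_rot: [0.512, 0.487, -0.512, 0.488]
force: [-0.8, -3.5, 2.0]
finger_gap: -0.001
```

Request:
carry_out(commands=[[[-0.1,0,-0.35,0,0,0,0],[-0.18,0,-0.7,0,0,0,0],[-0.23,0,-1.05,0,0,0,0],[-0.26,0,-1.35,0,0,0,0],[-0.26,0,-1.6,0,0,0,0]]])

```text
t: 3.8
tcp_pos: [0.4541, -0.0565, 0.1628]
tool_rot: [0.512, 0.488, -0.512, 0.487]
force: [-0.5, -2.8, 0.5]
finger_gap: -0.003
```

```bash
python3 - <<'E'
from h import *
from station import manip
s=manip.sense();print(s['tcp_pos'],s['force'],s['finger_gap'])
rows(s,arc(NEAR,np.arange(0.4,1.11,.05),0,.014),-.0447)
d=manip.snapshot('side')['image'][:,:,::-1][60:260,195:385];cv2.imwrite("pics/b3.png",cv2.resize(d,None,fx=3,fy=3))
E
```

```text
[ 0.4541379  -0.05648603  0.16277005] [-0.48989329 -2.83999784  0.54633318] -0.003221973089146103
[-0.07 -0.02  0.07] -0.05
[-0.08 -0.02 -0.29] -0.05
[-0.08 -0.02 -0.64] -0.05
[-0.06 -0.03 -1.  ] -0.05
[-0.02 -0.03 -1.36] -0.05
[ 0.04 -0.03 -1.71] -0.05
[ 0.11 -0.03 -2.06] -0.05
[ 0.21 -0.03 -2.41] -0.05
[ 0.32 -0.03 -2.75] -0.05
[ 0.44 -0.04 -3.08] -0.05
[ 0.59 -0.04 -3.41] -0.05
[ 0.75 -0.04 -3.73] -0.05
[ 0.92 -0.04 -4.04] -0.05
[ 1.11 -0.04 -4.34] -0.05
[ 1.32 -0.04 -4.64] -0.05
```

View pics/b3.png

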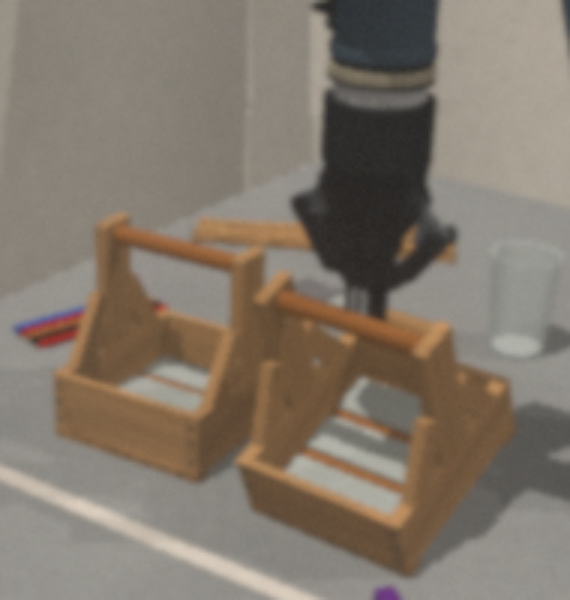

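It's tipping cleanly at about 0.4 rad, with the left edge staying in place.

Request:
carry_out(commands=[[[-0.05,0,-0.35,0,0,0,0],[-0.05,0,-0.7,0,0,0,0],[-0.03,0,-1.05,0,0,0,0],[0,0,-1.4,0,0,0,0],[0.05,0,-1.75,0,0,0,0]]])

```text
t: 4.35
tcp_pos: [0.4562, -0.0128, 0.1615]
tool_rot: [-0.512, -0.488, 0.512, -0.487]
force: [0.5, -1.2, 0.5]
finger_gap: -0.002
```

Request:
carry_out(commands=[[[0.07,0,-0.35,0,0,0,0],[0.18,0,-0.7,0,0,0,0],[0.3,0,-1.0,0,0,0,0],[0.45,0,-1.3,0,0,0,0],[0.55,0,-1.5,0,0,0,0]]])

```text
t: 4.85
tcp_pos: [0.4581, 0.0246, 0.1474]
tool_rot: [-0.512, -0.488, 0.512, -0.487]
force: [-0.7, -1.2, 1.0]
finger_gap: -0.004
```

```bash
python3 - <<'E'
from h import *
from station import manip
s=manip.sense();print(s['tcp_pos'],s['force'],s['finger_gap'])
rows(s,arc(NEAR,np.arange(0.8,1.13,.05),0,.014),-.0447)
d=manip.snapshot('side')['image'][:,:,::-1][60:260,195:385];cv2.imwrite("pics/b4.png",cv2.resize(d,None,fx=3,fy=3))
E
```

```text
[0.45813688 0.024574   0.14735022] [-0.66315717 -1.24478195  1.01655034] -0.0035540697314293975
[-0.3  -0.03  0.5 ] -0.05
[-0.17 -0.04  0.17] -0.05
[-0.03 -0.04 -0.16] -0.05
[ 0.13 -0.04 -0.48] -0.05
[ 0.3  -0.04 -0.79] -0.05
[ 0.49 -0.04 -1.1 ] -0.05
[ 0.7  -0.04 -1.39] -0.05
```

View pics/b4.png

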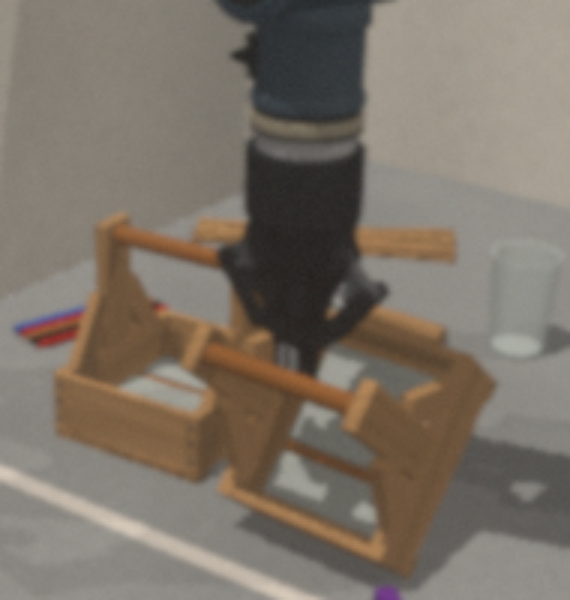

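```bash
python3 - <<'E'
from h import *
for n in C:
    Rm=R.from_rotvec(C[n]['r']).as_matrix();print(n,-Rm.T@np.array(C[n]['t']),Rm[2])
E
```

```text
side [-2.31277756e-04  7.29808190e-01  5.83555579e-01] [ 0.49847785 -0.71187045 -0.49473255]
top [ 0.37630558 -0.03047508  1.55823992] [ 0.09545701 -0.00363435 -0.99542692]
```

The side camera stands at y=+0.73, so the underside (facing right) may not show there. I'll finish the tip and look with both cameras.

Request:
carry_out(commands=[[[0.05,0,-0.3,0,0,0,0],[0.2,0,-0.6,0,0,0,0],[0.35,0,-0.85,0,0,0,0],[0.45,0,-1.0,0,0,0,0],[0.45,0,-1.0,0,0,0,0]]])

```text
t: 5.4
tcp_pos: [0.4592, 0.0494, 0.1362]
tool_rot: [-0.512, -0.488, 0.512, -0.487]
force: [-0.1, -0.3, -0.2]
finger_gap: 0.002
```

```bash
python3 - <<'E'
from h import *
from station import manip
s=manip.sense();print(s['tcp_pos'],s['force'],s['finger_gap'])
rows(s,arc(NEAR,np.arange(0.8,1.13,.05),0,.014),-.0447)
for n in('side','top'):
    d=manip.snapshot(n);print(d['rvec'],d['tvec']);cv2.imwrite(f"pics/b5{n}.png",d['image'][:,:,::-1])
print([a for a in dir(manip) if a[0]!='_'])
E
```

```text
[0.45923592 0.04935846 0.13616246] [-0.14265999 -0.28539056 -0.17696363] 0.0024803764856497967
[-0.75 -0.03  1.49] -0.05
[-0.62 -0.03  1.16] -0.05
[-0.48 -0.03  0.83] -0.05
[-0.32 -0.03  0.51] -0.05
[-0.14 -0.04  0.2 ] -0.05
[ 0.05 -0.04 -0.1 ] -0.05
[ 0.25 -0.04 -0.4 ] -0.05
[ 0.78240419 -2.36541428  1.3874587 ] [0.41234403 0.22294146 0.80834811]
[ 2.15706672 -2.19034628  0.10717888] [-0.02805673  0.52381773  1.5150822 ]
['PlanningError', 'sense', 'sign_off', 'snapshot']
```

View pics/b5side.png

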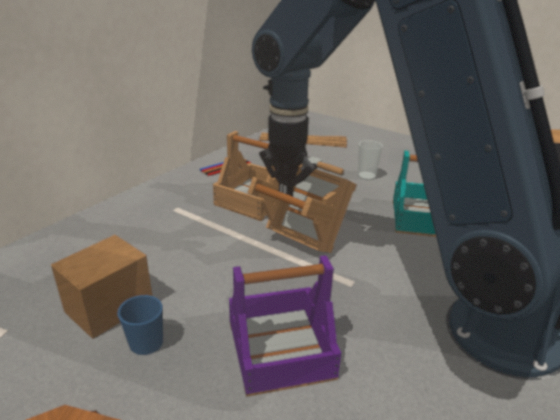

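View pics/b5top.png

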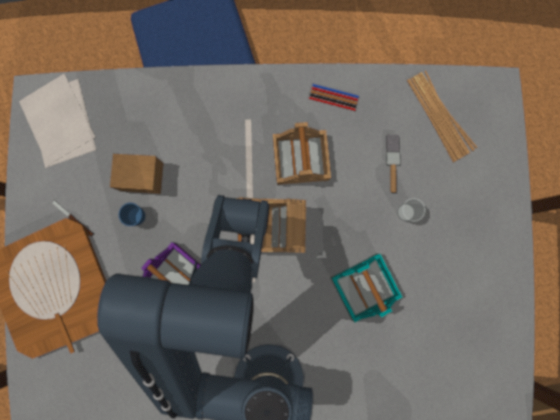

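```bash
python3 - <<'E'
from h import *
a=cv2.imread('pics/b5side.png')[130:270,200:400];a=cv2.resize(a,None,fx=4,fy=4,interpolation=cv2.INTER_CUBIC);cv2.imwrite('pics/b5c.png',a)
for th in(1.03,):
    P,g=crate(*NEAR,th);draw(a,'side',P,g,(0,255,0),4,(200,130))
cv2.imwrite('pics/b5f.png',a)
a=cv2.imread('pics/b5top.png')[180:270,230:350];a=cv2.resize(a,None,fx=5,fy=5,interpolation=cv2.INTER_CUBIC);cv2.imwrite('pics/b5t.png',a)
E
```

```text
(no output)
```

View pics/b5c.png

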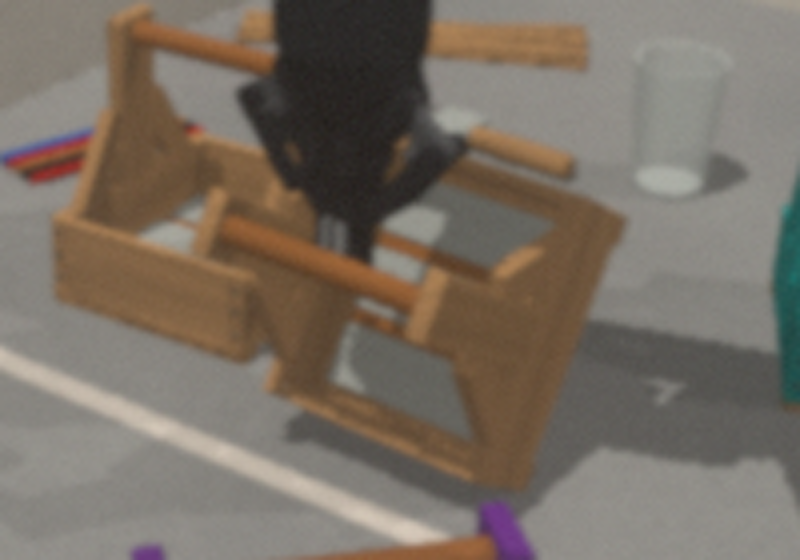

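View pics/b5f.png

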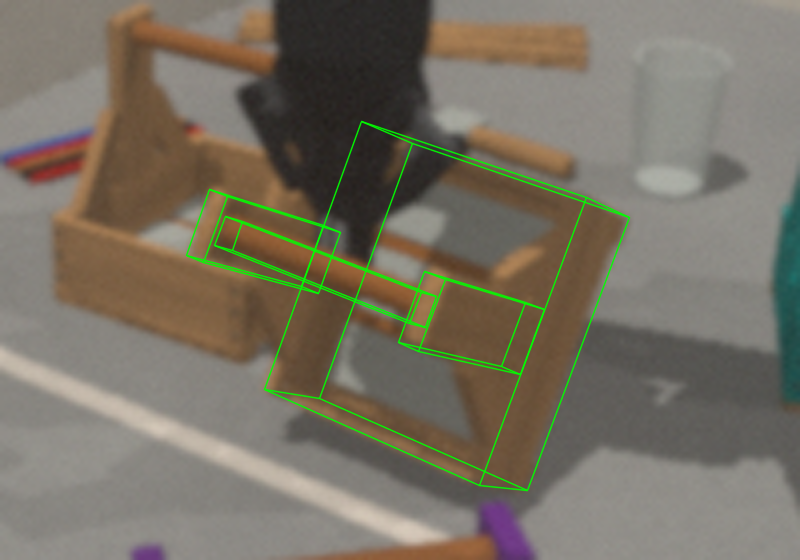

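View pics/b5t.png

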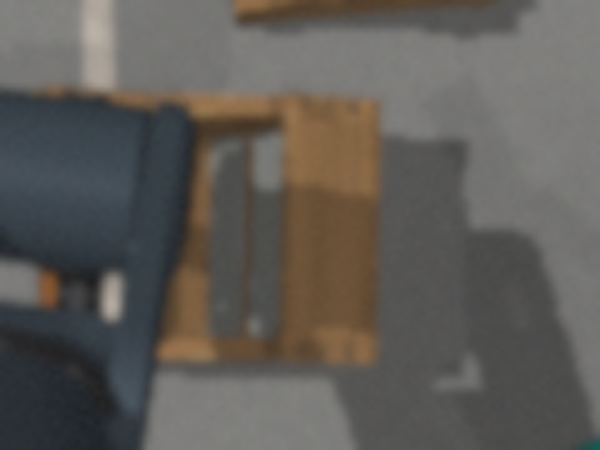

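The side picture shows the near crate tipped about 1.0 rad. The wire model matches, with the pivot edge held. The underside faces away from both cameras. I'll nudge to about 1.07 rad, look again, then lower it.

Request:
carry_out(commands=[[[0.05,0,-0.1,0,0,0,0],[0.12,0,-0.2,0,0,0,0],[0.12,0,-0.25,0,0,0,0],[0.12,0,-0.25,0,0,0,0],[0.12,0,-0.25,0,0,0,0]]])

```text
t: 6.0
tcp_pos: [0.4599, 0.055, 0.1336]
tool_rot: [-0.512, -0.487, 0.512, -0.488]
force: [-0.2, -1.2, -1.3]
finger_gap: 0.001
```

```bash
python3 - <<'E'
from h import *
from station import manip
s=manip.sense();print(s['tcp_pos'],s['force'],s['finger_gap'])
rows(s,arc(NEAR,np.arange(1.1,-.01,-.05),0,.014),-.0447)
a=manip.snapshot('side')['image'][130:270,200:400,::-1];a=cv2.resize(a,None,fx=4,fy=4,interpolation=cv2.INTER_CUBIC)
a=cv2.convertScaleAbs(a,alpha=1.4,beta=-20);cv2.imwrite('pics/b6c.png',a)
P,g=crate(*NEAR,1.06);draw(a,'side',P,g,(0,255,0),4,(200,130));cv2.imwrite('pics/b6f.png',a)
E
```

```text
[0.45985234 0.05495364 0.13356221] [-0.18571531 -1.23202755 -1.28374778] 0.0009218297685129925
[ 0.15 -0.05 -0.17] -0.05
[-0.06 -0.05  0.12] -0.05
[-0.25 -0.05  0.42] -0.05
[-0.42 -0.05  0.73] -0.05
[-0.58 -0.05  1.06] -0.05
[-0.73 -0.04  1.38] -0.05
[-0.85 -0.04  1.72] -0.05
[-0.96 -0.04  2.06] -0.05
[-1.05 -0.04  2.4 ] -0.05
[-1.13 -0.04  2.75] -0.05
[-1.19 -0.04  3.11] -0.05
[-1.23 -0.03  3.46] -0.05
[-1.25 -0.03  3.82] -0.05
[-1.25 -0.03  4.18] -0.05
[-1.24 -0.03  4.53] -0.05
[-1.21 -0.03  4.89] -0.05
[-1.16 -0.03  5.24] -0.05
[-1.09 -0.02  5.6 ] -0.05
[-1.01 -0.02  5.94] -0.05
[-0.9  -0.02  6.29] -0.05
[-0.78 -0.02  6.62] -0.05
[-0.65 -0.02  6.96] -0.05
[-0.5  -0.02  7.28] -0.05
```

View pics/b6c.png

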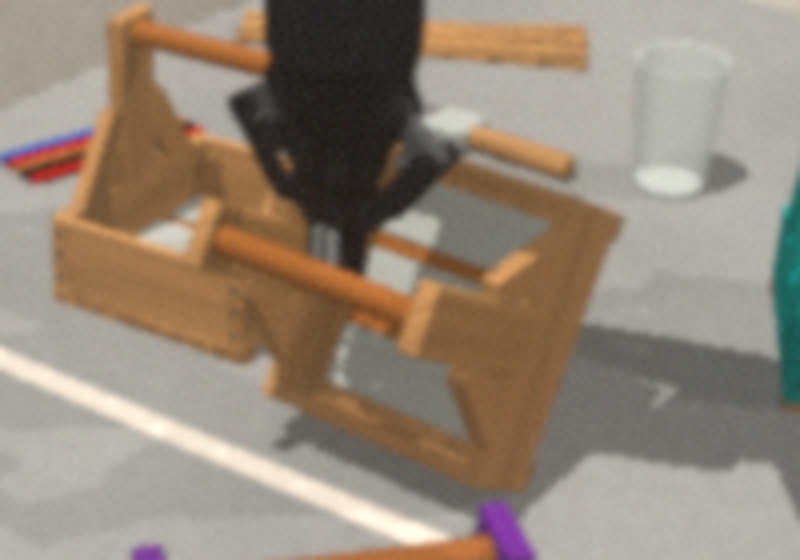

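View pics/b6f.png

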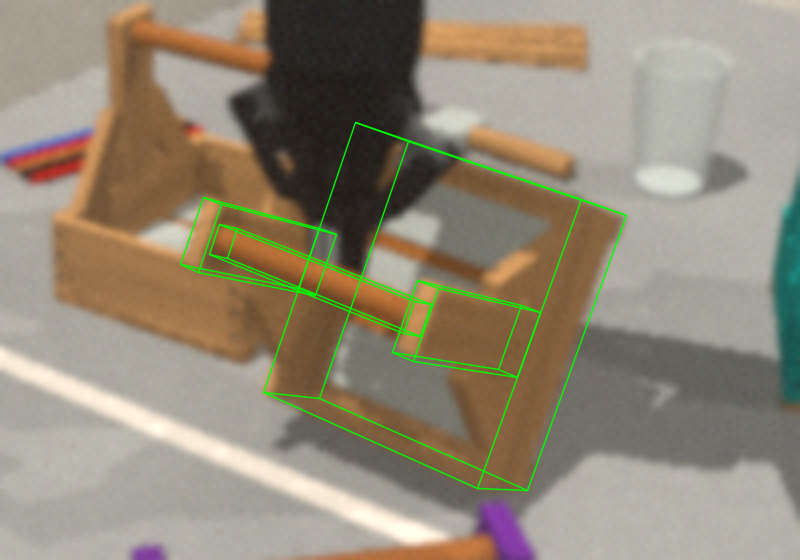

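Tipped to about 1.05 rad. The cameras see only the inside, with no stamp in view. Now I'll lower it gently along the same arc.

Request:
carry_out(commands=[[[-0.1,0,0.2,0,0,0,0],[-0.3,0,0.5,0,0,0,0],[-0.45,0,0.8,0,0,0,0],[-0.6,0,1.1,0,0,0,0],[-0.75,0,1.4,0,0,0,0]]])

```text
t: 6.55
tcp_pos: [0.4582, 0.019, 0.1528]
tool_rot: [0.512, 0.487, -0.512, 0.488]
force: [0.4, -1.2, -1.0]
finger_gap: -0.003
```

Request:
carry_out(commands=[[[-0.12,0,0.35,0,0,0,0],[-0.22,0,0.7,0,0,0,0],[-0.32,0,1.05,0,0,0,0],[-0.4,0,1.4,0,0,0,0],[-0.45,0,1.75,0,0,0,0]]])

```text
t: 7.05
tcp_pos: [0.4559, -0.0245, 0.1637]
tool_rot: [0.512, 0.487, -0.512, 0.488]
force: [1.1, -1.3, -0.4]
finger_gap: 0.001
```

Request:
carry_out(commands=[[[-0.03,0,0.35,0,0,0,0],[-0.05,0,0.7,0,0,0,0],[-0.05,0,1.05,0,0,0,0],[-0.03,0,1.4,0,0,0,0],[0,0,1.75,0,0,0,0]]])

```text
t: 7.55
tcp_pos: [0.4537, -0.0681, 0.1635]
tool_rot: [0.512, 0.487, -0.512, 0.487]
force: [0.3, -2.3, -1.4]
finger_gap: -0.002
```

```bash
python3 - <<'E'
from h import *
from station import manip
s=manip.sense();print(s['tcp_pos'],s['force'],s['finger_gap'])
rows(s,arc(NEAR,np.arange(.4,-.01,-.05),0,.014),-.0447)
E
```

```text
[ 0.45373598 -0.06811392  0.16348087] [ 0.27759075 -2.32724519 -1.36653209] -0.0019630312179973147
[-0.04 -0.03 -0.39] -0.06
[-0.01 -0.03 -0.04] -0.06
[ 0.04 -0.02  0.32] -0.06
[ 0.11 -0.02  0.67] -0.06
[ 0.19 -0.02  1.02] -0.06
[ 0.29 -0.02  1.36] -0.06
[ 0.41 -0.02  1.7 ] -0.06
[ 0.55 -0.02  2.03] -0.06
[ 0.7  -0.01  2.35] -0.06
```

Request:
carry_out(commands=[[[0.03,0,0.3,0,0,0,0],[0.09,0,0.6,0,0,0,0],[0.16,0,0.85,0,0,0,0],[0.23,0,1.1,0,0,0,0],[0.3,0,1.3,0,0,0,0]]])

```text
t: 8.05
tcp_pos: [0.4522, -0.1004, 0.1559]
tool_rot: [0.512, 0.487, -0.512, 0.487]
force: [0.7, -2.2, -1.0]
finger_gap: 0.005
```

Request:
carry_out(commands=[[[0.06,0,0.2,0,0,0,0],[0.12,0,0.4,0,0,0,0],[0.2,0,0.6,0,0,0,0],[0.28,0,0.75,0,0,0,0],[0.33,0,0.9,0,0,0,0]]])

```text
t: 8.55
tcp_pos: [0.451, -0.1226, 0.1476]
tool_rot: [0.512, 0.487, -0.512, 0.487]
force: [-0.6, -1.5, -1.7]
finger_gap: -0.001
```

Request:
carry_out(commands=[[[0.05,0,0.15,0,0,0,0],[0.1,0,0.3,0,0,0,0],[0.1,0,0.5,0,0,0,0],[0.1,0,0.7,0,0,0,0],[0.1,0,0.8,0,0,0,0]]])

```text
t: 9.05
tcp_pos: [0.4501, -0.1428, 0.1454]
tool_rot: [0.512, 0.487, -0.512, 0.487]
force: [-0.6, -0.2, 0.6]
finger_gap: 0.0
```

```bash
python3 - <<'E'
from h import *
from station import manip
s=manip.sense();print(s['tcp_pos'],s['force'],s['finger_gap'])
for n,o in(('side',(195,120)),('top',(230,105))):
    a=manip.snapshot(n)['image'][:,:,::-1][o[1]:o[1]+190,o[0]:o[0]+190];a=cv2.resize(a,None,fx=3,fy=3,interpolation=cv2.INTER_CUBIC)
    cv2.imwrite(f'pics/d{n}r.png',a)
    P,g=crate(*NEAR);draw(a,n,P,g,(0,255,0),3,o);cv2.imwrite(f'pics/d{n}.png',a)
E
```

```text
[ 0.45010999 -0.14275883  0.14537971] [-0.6056945  -0.16046767  0.56378397] 0.00015790741907144293
```

View pics/dside.png

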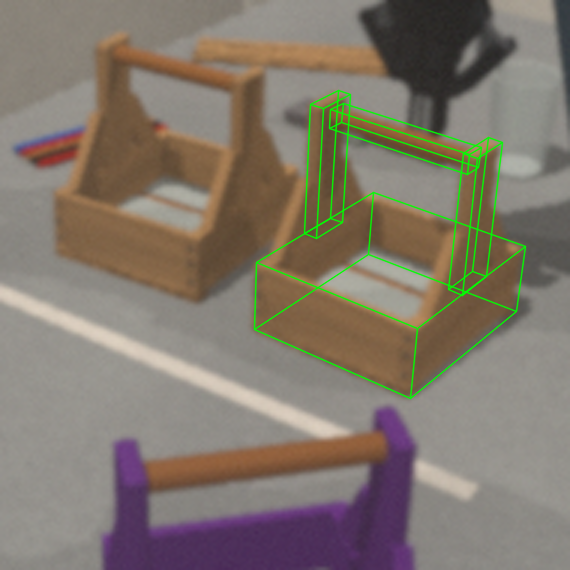

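The crate is flat and back where it was. Next is the far crate.

```bash
python3 - <<'E'
from h import *
from station import manip
s=manip.sense()
p=arc(FAR,[0],.023,.014)[0];rows(s,[[*p[:2],.25],p],.0701)
E
```

```text
[-4.18  8.58 -0.09] -1.38
[-0.02  8.58 -0.09] -1.38
```

Request:
carry_out(commands=[[[-1.5,0,0,0,0,0,0],[-3.2,0,0,0,0,0,0],[-4.2,1.0,0,-0.3,0,0,0],[-4.2,3.0,0,-0.6,0,0,0],[-4.2,5.0,-0.1,-1.0,0,0,0]]])

```text
t: 9.65
tcp_pos: [0.5765, -0.1462, 0.2523]
tool_rot: [0.491, 0.508, -0.49, 0.511]
force: [0.2, -0.8, -1.3]
finger_gap: -0.0
```

Request:
carry_out(commands=[[[0,1.5,0,-0.2,0,0,0],[0,2.9,-0.1,-0.35,0,0,0],[0,3.6,-0.1,-0.35,0,0,0],[0,3.6,-0.1,-0.35,0,0,0],[0,3.6,-0.1,-0.35,0,0,0]]])

```text
t: 10.15
tcp_pos: [0.664, -0.1396, 0.2496]
tool_rot: [0.482, 0.518, -0.483, 0.516]
force: [0.3, 0.5, -0.2]
finger_gap: 0.001
```

```bash
python3 - <<'E'
from h import *
from station import manip
s=manip.sense();print(s['tcp_pos'],s['q'])
p=arc(FAR,[0],.023,.014)[0];rows(s,[[*p[:2],.25],p],.0701)
E
```

```text
[ 0.66395985 -0.13964181  0.24958324] [-3.71547460e-01  5.85803453e-01  1.26491821e+00 -2.02652500e-04
  1.29310499e+00 -4.40225026e-01]
[-0.02 -0.01  0.46] -0.02
[4.14 0.   0.47] -0.02
```

Request:
carry_out(commands=[[[0,0,0.45,0,0,0,0],[1.0,0,0.45,0,0,0,0],[2.3,0,0.45,0,0,0,0],[3.5,0,0.45,0,0,0,0],[4.15,0,0.45,0,0,0,0]]])

```text
t: 10.65
tcp_pos: [0.6628, -0.1519, 0.1441]
tool_rot: [0.482, 0.518, -0.484, 0.515]
force: [0.8, 0.1, -0.7]
finger_gap: -0.001
```

Request:
carry_out(commands=[[[0,0,0,0,0,0,0],[0,0,-0.2,0,0,0,0],[0,0,-0.3,0,0,0,0],[0,0,-0.3,0,0,0,0],[0,0,-0.3,0,0,0,0]]])

```text
t: 11.15
tcp_pos: [0.6656, -0.1438, 0.1479]
tool_rot: [0.483, 0.516, -0.482, 0.518]
force: [0.3, 1.0, -0.8]
finger_gap: -0.0
```

```bash
python3 - <<'E'
from h import *
from station import manip
s=manip.sense();print(s['tcp_pos'],s['force'])
rows(s,arc(FAR,np.arange(0,1.11,.05),0,.014),.0701)
d=manip.snapshot('side')['image'][:,:,::-1][60:260,195:385];cv2.imwrite("pics/e1.png",cv2.resize(d,None,fx=3,fy=3))
E
```

```text
[ 0.66558709 -0.14383027  0.14791406] [ 0.30674114  1.02822406 -0.80699854]
[ 0.08 -0.06 -0.63] -0.02
[-0.08 -0.06 -0.95] -0.02
[-0.21 -0.06 -1.28] -0.02
[-0.33 -0.06 -1.62] -0.02
[-0.43 -0.06 -1.96] -0.02
[-0.52 -0.06 -2.31] -0.02
[-0.59 -0.06 -2.66] -0.02
[-0.64 -0.07 -3.02] -0.02
[-0.67 -0.07 -3.37] -0.02
[-0.68 -0.07 -3.73] -0.02
[-0.68 -0.07 -4.09] -0.02
[-0.66 -0.07 -4.45] -0.02
[-0.62 -0.07 -4.8 ] -0.02
[-0.56 -0.07 -5.15] -0.02
[-0.49 -0.07 -5.5 ] -0.02
[-0.39 -0.07 -5.85] -0.02
[-0.28 -0.07 -6.19] -0.02
[-0.16 -0.07 -6.52] -0.02
[-0.02 -0.07 -6.85] -0.02
[ 0.14 -0.07 -7.17] -0.02
[ 0.32 -0.07 -7.49] -0.02
[ 0.51 -0.07 -7.79] -0.02
[ 0.71 -0.07 -8.08] -0.02
```

View pics/e1.png

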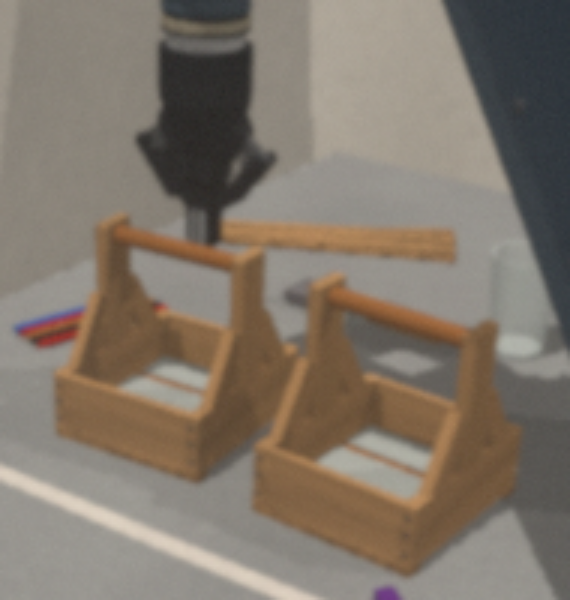

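Request:
carry_out(commands=[[[0.2,0,-0.4,0,0,0,0],[0.05,0,-0.75,0,0,0,0],[-0.1,0,-1.1,0,0,0,0],[-0.22,0,-1.45,0,0,0,0],[-0.35,0,-1.8,0,0,0,0]]])

```text
t: 11.7
tcp_pos: [0.6617, -0.0985, 0.1558]
tool_rot: [0.482, 0.517, -0.483, 0.517]
force: [-1.5, -3.1, -0.7]
finger_gap: 0.002
```

Request:
carry_out(commands=[[[-0.1,0,-0.35,0,0,0,0],[-0.18,0,-0.7,0,0,0,0],[-0.23,0,-1.05,0,0,0,0],[-0.26,0,-1.35,0,0,0,0],[-0.26,0,-1.6,0,0,0,0]]])

```text
t: 12.2
tcp_pos: [0.6598, -0.0582, 0.1623]
tool_rot: [0.483, 0.516, -0.482, 0.517]
force: [-0.2, -2.1, 0.7]
finger_gap: -0.0
```

```bash
python3 - <<'E'
from h import *
from station import manip
s=manip.sense();print(s['tcp_pos'],s['force'])
rows(s,arc(FAR,np.arange(0.3,1.11,.05),0,.016),.0701)
d=manip.snapshot('side')['image'][:,:,::-1][60:260,195:385];cv2.imwrite("pics/e2.png",cv2.resize(d,None,fx=3,fy=3))
E
```

```text
[ 0.65984404 -0.05823594  0.16226619] [-0.22564709 -2.05774335  0.71976344]
[ 0.07 -0.07  0.77] -0.02
[ 0.02 -0.07  0.41] -0.02
[-0.01 -0.07  0.06] -0.02
[-0.02 -0.07 -0.3 ] -0.02
[-0.02 -0.07 -0.66] -0.02
[ 0.   -0.07 -1.01] -0.02
[ 0.04 -0.08 -1.37] -0.02
[ 0.1  -0.08 -1.72] -0.02
[ 0.17 -0.08 -2.07] -0.02
[ 0.27 -0.08 -2.42] -0.02
[ 0.38 -0.08 -2.76] -0.02
[ 0.5  -0.08 -3.09] -0.02
[ 0.64 -0.08 -3.42] -0.02
[ 0.8  -0.08 -3.74] -0.02
[ 0.98 -0.08 -4.05] -0.02
[ 1.17 -0.08 -4.36] -0.02
[ 1.37 -0.08 -4.65] -0.02
```

View pics/e2.png

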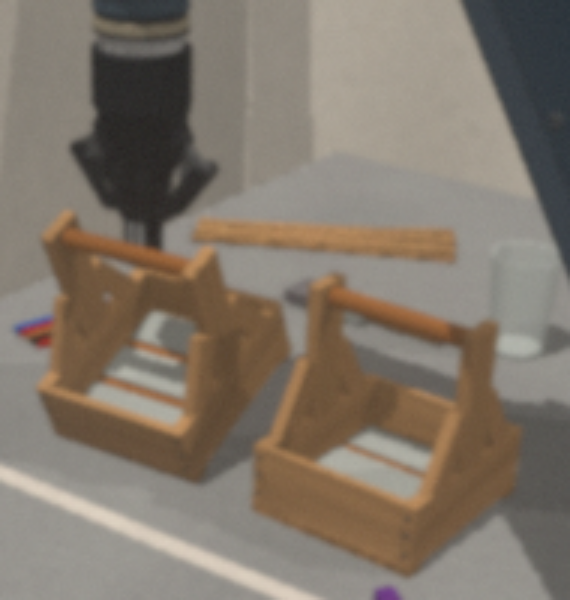

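The far crate tips the same way. I'll go on to about 1.05 rad.

Request:
carry_out(commands=[[[-0.02,0,-0.35,0,0,0,0],[-0.02,0,-0.7,0,0,0,0],[0,0,-1.05,0,0,0,0],[0.04,0,-1.4,0,0,0,0],[0.1,0,-1.75,0,0,0,0]]])

```text
t: 12.75
tcp_pos: [0.656, -0.0143, 0.1591]
tool_rot: [0.483, 0.517, -0.483, 0.517]
force: [0.5, -1.0, 1.0]
finger_gap: -0.005
```

Request:
carry_out(commands=[[[0.07,0,-0.35,0,0,0,0],[0.18,0,-0.7,0,0,0,0],[0.3,0,-1.0,0,0,0,0],[0.45,0,-1.3,0,0,0,0],[0.55,0,-1.5,0,0,0,0]]])

```text
t: 13.25
tcp_pos: [0.6533, 0.023, 0.145]
tool_rot: [0.482, 0.517, -0.483, 0.517]
force: [0.9, -1.6, -0.4]
finger_gap: 0.0
```

```bash
python3 - <<'E'
from h import *
from station import manip
s=manip.sense();print(s['tcp_pos'],s['force'])
rows(s,arc(FAR,np.arange(0.8,1.11,.05),0,.016),.0701)
E
```

```text
[0.6532869  0.02299642 0.1449601 ] [ 0.91767991 -1.6234126  -0.43881481]
[-0.32 -0.04  0.5 ] -0.02
[-0.19 -0.04  0.17] -0.02
[-0.05 -0.04 -0.16] -0.02
[ 0.11 -0.04 -0.48] -0.02
[ 0.29 -0.04 -0.79] -0.02
[ 0.48 -0.04 -1.1 ] -0.02
[ 0.68 -0.04 -1.39] -0.02
```

Request:
carry_out(commands=[[[0.05,0,-0.3,0,0,0,0],[0.2,0,-0.6,0,0,0,0],[0.35,0,-0.85,0,0,0,0],[0.45,0,-1.1,0,0,0,0],[0.5,0,-1.25,0,0,0,0]]])

```text
t: 13.75
tcp_pos: [0.6512, 0.0539, 0.1325]
tool_rot: [0.482, 0.517, -0.483, 0.517]
force: [0.6, -1.0, -0.7]
finger_gap: -0.003
```

Request:
carry_out(commands=[[[0,0,0,0,0,0,0],[0,0,0,0,0,0,0],[0,0,0,0,0,0,0],[0,0,0,0,0,0,0],[0,0,0,0,0,0,0]]])

```text
t: 14.25
tcp_pos: [0.6517, 0.053, 0.1333]
tool_rot: [0.483, 0.517, -0.483, 0.517]
force: [-0.5, -0.2, 0.3]
finger_gap: 0.002
```

```bash
python3 - <<'E'
from h import *
from station import manip
s=manip.sense();print(s['tcp_pos'],s['force'])
rows(s,arc(FAR,np.arange(1.1,.3,-.05),0,.016),.0701)
d=manip.snapshot('side')['image'][:,:,::-1];o=(180,110);a=cv2.resize(d[110:250,180:380],None,fx=4,fy=4,interpolation=cv2.INTER_CUBIC)
cv2.imwrite('pics/e3.png',a);P,g=crate(*FAR,1.06);draw(a,'side',P,g,(0,255,0),4,o);cv2.imwrite('pics/e3f.png',a)
d=manip.snapshot('top')['image'][:,:,::-1];cv2.imwrite('pics/e3t.png',cv2.resize(d[100:270,230:400],None,fx=3.5,fy=3.5,interpolation=cv2.INTER_CUBIC))
E
```

```text
[0.65165246 0.05299715 0.13327937] [-0.47854604 -0.1784625   0.27485197]
[ 0.22 -0.06 -0.19] -0.03
[ 0.01 -0.06  0.1 ] -0.03
[-0.18 -0.06  0.41] -0.03
[-0.35 -0.06  0.72] -0.03
[-0.51 -0.06  1.04] -0.03
[-0.66 -0.05  1.37] -0.03
[-0.78 -0.05  1.7 ] -0.03
[-0.89 -0.05  2.04] -0.03
[-0.99 -0.05  2.39] -0.03
[-1.06 -0.05  2.74] -0.03
[-1.12 -0.05  3.09] -0.03
[-1.16 -0.05  3.45] -0.03
[-1.18 -0.05  3.8 ] -0.03
[-1.18 -0.05  4.16] -0.03
[-1.17 -0.05  4.52] -0.03
[-1.14 -0.05  4.88] -0.03
```

View pics/e3.png

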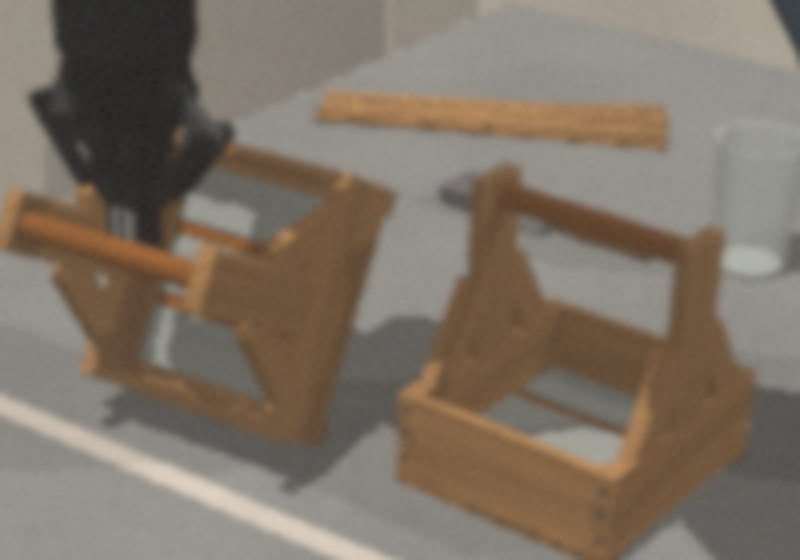

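View pics/e3f.png

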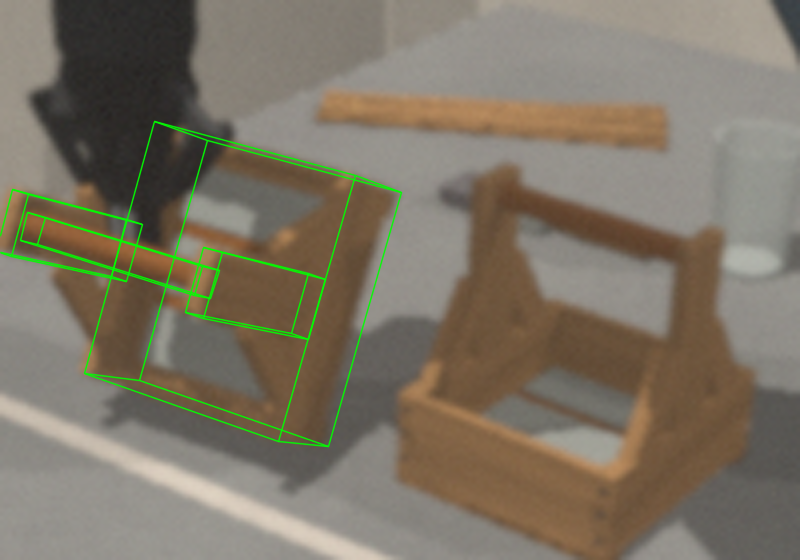

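View pics/e3t.png

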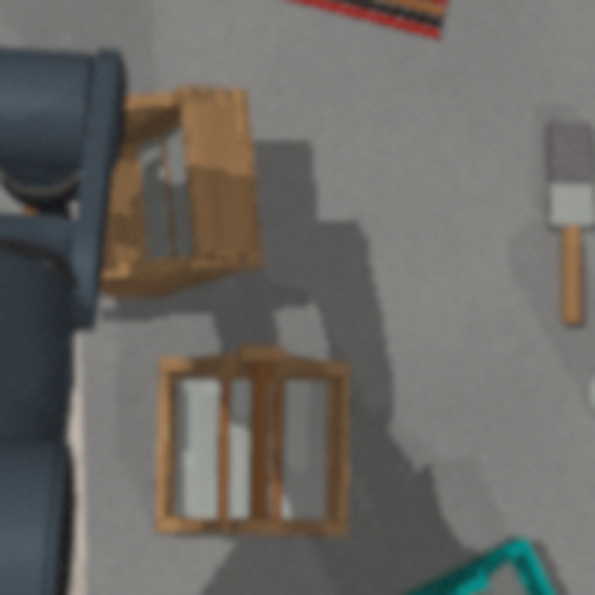

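The far crate is at about 1.05 rad, with its underside again hidden from both cameras. Lowering it.

Request:
carry_out(commands=[[[-0.1,0,0.2,0,0,0,0],[-0.25,0,0.5,0,0,0,0],[-0.4,0,0.8,0,0,0,0],[-0.55,0,1.1,0,0,0,0],[-0.68,0,1.4,0,0,0,0]]])

```text
t: 14.85
tcp_pos: [0.6541, 0.017, 0.1504]
tool_rot: [0.483, 0.516, -0.483, 0.517]
force: [0.6, -1.6, -1.5]
finger_gap: 0.001
```

Request:
carry_out(commands=[[[-0.12,0,0.35,0,0,0,0],[-0.22,0,0.7,0,0,0,0],[-0.32,0,1.05,0,0,0,0],[-0.4,0,1.4,0,0,0,0],[-0.45,0,1.75,0,0,0,0]]])

```text
t: 15.35
tcp_pos: [0.6571, -0.0262, 0.1615]
tool_rot: [0.483, 0.517, -0.483, 0.517]
force: [-0.4, -1.9, -0.6]
finger_gap: -0.002
```

Request:
carry_out(commands=[[[-0.03,0,0.35,0,0,0,0],[-0.05,0,0.7,0,0,0,0],[-0.05,0,1.05,0,0,0,0],[-0.03,0,1.4,0,0,0,0],[0,0,1.75,0,0,0,0]]])

```text
t: 15.85
tcp_pos: [0.6599, -0.0697, 0.1612]
tool_rot: [0.483, 0.517, -0.483, 0.517]
force: [-0.2, -1.8, -1.3]
finger_gap: -0.0
```

```bash
python3 - <<'E'
from h import *
from station import manip
s=manip.sense();print(s['tcp_pos'],s['force'])
rows(s,arc(FAR,np.arange(.4,-.01,-.05),0,.016),.0701)
E
```

```text
[ 0.65994741 -0.0697184   0.16117991] [-0.16596194 -1.8106063  -1.25865301]
[-0.05 -0.05 -0.4 ] -0.02
[-0.02 -0.05 -0.04] -0.02
[ 0.03 -0.04  0.31] -0.02
[ 0.09 -0.04  0.66] -0.02
[ 0.18 -0.04  1.01] -0.02
[ 0.28 -0.04  1.35] -0.02
[ 0.4  -0.04  1.69] -0.02
[ 0.54 -0.04  2.02] -0.02
[ 0.69 -0.04  2.34] -0.02
```

Request:
carry_out(commands=[[[0.03,0,0.3,0,0,0,0],[0.09,0,0.6,0,0,0,0],[0.16,0,0.85,0,0,0,0],[0.23,0,1.1,0,0,0,0],[0.3,0,1.3,0,0,0,0]]])

```text
t: 16.35
tcp_pos: [0.6622, -0.1019, 0.1536]
tool_rot: [0.483, 0.517, -0.483, 0.517]
force: [-0.0, -1.1, -1.1]
finger_gap: -0.001
```

Request:
carry_out(commands=[[[0.06,0,0.2,0,0,0,0],[0.12,0,0.4,0,0,0,0],[0.2,0,0.6,0,0,0,0],[0.28,0,0.75,0,0,0,0],[0.33,0,0.9,0,0,0,0]]])

```text
t: 16.85
tcp_pos: [0.6637, -0.1242, 0.1453]
tool_rot: [0.483, 0.517, -0.483, 0.517]
force: [-0.1, -1.3, -0.4]
finger_gap: 0.001
```

Request:
carry_out(commands=[[[0.05,0,0.15,0,0,0,0],[0.1,0,0.3,0,0,0,0],[0.1,0,0.5,0,0,0,0],[0.1,0,0.7,0,0,0,0],[0.1,0,0.8,0,0,0,0]]])

```text
t: 17.35
tcp_pos: [0.6652, -0.1443, 0.1432]
tool_rot: [0.483, 0.517, -0.483, 0.517]
force: [0.8, -0.1, -0.0]
finger_gap: 0.001
```

```bash
python3 - <<'E'
from h import *
from station import manip
s=manip.sense();print(s['tcp_pos'],s['force'],s['finger_gap'])
for n,o in(('side',(195,100)),('top',(230,105))):
    a=manip.snapshot(n)['image'][:,:,::-1][o[1]:o[1]+190,o[0]:o[0]+190];a=cv2.resize(a,None,fx=3,fy=3,interpolation=cv2.INTER_CUBIC)
    cv2.imwrite(f'pics/g{n}r.png',a)
    for c in(NEAR,FAR):P,g=crate(*c);draw(a,n,P,g,(0,255,0),3,o);cv2.imwrite(f'pics/g{n}.png',a)
E
```

```text
[ 0.66519717 -0.14431817  0.14322891] [ 0.75711688 -0.13094792 -0.04736801] 0.000627413626858408
```

View pics/gside.png

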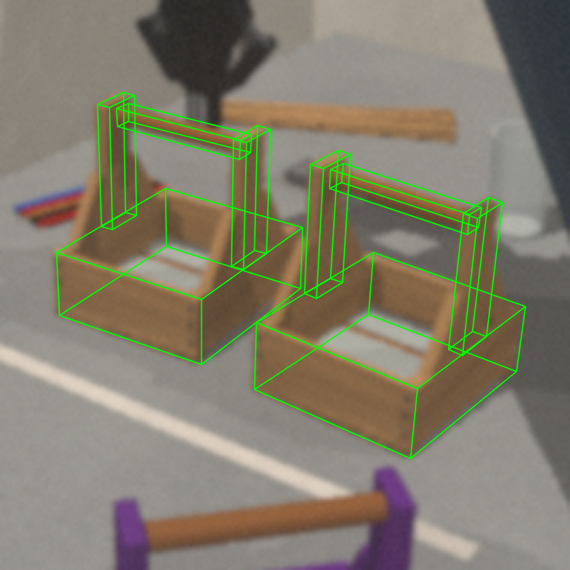

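View pics/gtop.png

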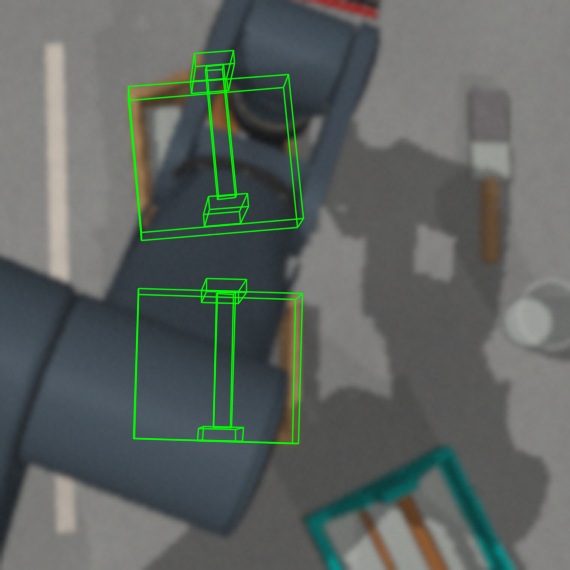

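Both crates are flat and match their starting wire models. The geometry explains the missing stamp. A crate tipped left turns its underside to the right and slightly down. The side camera is at y=+0.73 and the top camera is straight above, so neither can ever see it. To avoid guessing, I'll tip the far crate, the last one inspected, once more, gently and to the right. That turns its underside towards the side camera.

```bash
cat >> h.py <<'E'
def arcR(c,th,yo=0.0,dz=.014):
    x,y,w=c;th=np.asarray(th,float)
    ly=-(.08-.08*np.cos(th)+.16*np.sin(th)-.019-yo);lz=.08*np.sin(th)+.16*np.cos(th)-dz
    return np.c_[x-np.sin(w)*ly,y+np.cos(w)*ly,lz]
E
python3 - <<'E'
from h import *
from station import manip
s=manip.sense();p=arcR(FAR,[0],.023)[0];rows(s,[[*p[:2],.235],p],.0701)
E
```

```text
[-3.67 -0.05 -3.09] -0.03
[-0.11 -0.05 -3.09] -0.03
```

Request:
carry_out(commands=[[[-1.5,0,0,0,0,0,0],[-3.2,0,0,0,0,0,0],[-3.7,0,-0.5,0,0,0,0],[-3.7,0,-2.0,0,0,0,0],[-3.7,-0.05,-3.2,0,0,0,0]]])

```text
t: 17.95
tcp_pos: [0.6581, -0.0626, 0.2362]
tool_rot: [0.483, 0.516, -0.482, 0.517]
force: [1.1, 0.5, -0.7]
finger_gap: -0.003
```

Request:
carry_out(commands=[[[0,0,0,0,0,0,0],[0.3,0,0,0,0,0,0],[1.5,0,0,0,0,0,0],[2.9,0,0,0,0,0,0],[3.55,0,0,0,0,0,0]]])

```text
t: 18.45
tcp_pos: [0.6561, -0.0647, 0.1426]
tool_rot: [0.482, 0.518, -0.484, 0.515]
force: [-0.6, 0.2, 0.3]
finger_gap: 0.001
```

```bash
python3 - <<'E'
from h import *
from station import manip
s=manip.sense();print(s['tcp_pos'],s['force'])
rows(s,arcR(FAR,np.arange(0,1.11,.05)),.0701)
d=manip.snapshot('side')['image'][:,:,::-1][60:260,195:385];cv2.imwrite("pics/i1.png",cv2.resize(d,None,fx=3,fy=3))
E
```

```text
[ 0.65607722 -0.06468092  0.14264992] [-0.63685321  0.22913151  0.33300138]
[-0.14  0.1   1.04] -0.04
[-0.29  0.1   1.36] -0.04
[-0.42  0.1   1.69] -0.04
[-0.54  0.1   2.03] -0.04
[-0.65  0.1   2.37] -0.04
[-0.73  0.1   2.72] -0.04
[-0.8   0.1   3.07] -0.04
[-0.85  0.1   3.42] -0.04
[-0.88  0.1   3.78] -0.04
[-0.9   0.1   4.14] -0.04
[-0.89  0.1   4.49] -0.04
[-0.87  0.11  4.85] -0.04
[-0.83  0.11  5.21] -0.04
[-0.78  0.11  5.56] -0.04
[-0.7   0.11  5.91] -0.04
[-0.61  0.11  6.26] -0.04
[-0.5   0.11  6.6 ] -0.04
[-0.37  0.11  6.93] -0.04
[-0.23  0.12  7.26] -0.04
[-0.07  0.12  7.58] -0.04
[0.1  0.12 7.89] -0.04
[0.29 0.12 8.2 ] -0.04
[0.5  0.12 8.49] -0.04
```

View pics/i1.png

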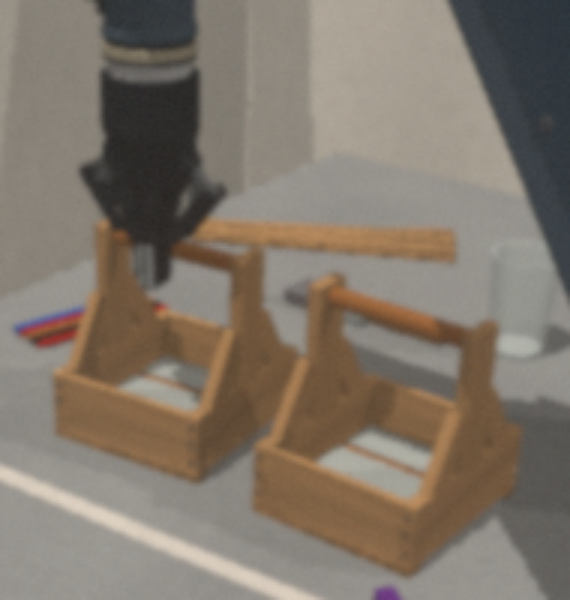

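Request:
carry_out(commands=[[[0,0,0.35,0,0,0,0],[0,0,0.7,0,0,0,0],[-0.1,0,1.05,0,0,0,0],[-0.25,0,1.4,0,0,0,0],[-0.4,0,1.75,0,0,0,0]]])

```text
t: 19.0
tcp_pos: [0.6621, -0.1083, 0.1584]
tool_rot: [0.483, 0.516, -0.482, 0.517]
force: [1.2, 2.9, 1.5]
finger_gap: 0.004
```

Request:
carry_out(commands=[[[-0.12,0,0.35,0,0,0,0],[-0.22,0,0.7,0,0,0,0],[-0.3,0,1.05,0,0,0,0],[-0.35,0,1.4,0,0,0,0],[-0.38,0,1.75,0,0,0,0]]])

```text
t: 19.5
tcp_pos: [0.6642, -0.1523, 0.1663]
tool_rot: [0.483, 0.517, -0.483, 0.517]
force: [0.1, 2.2, 1.3]
finger_gap: -0.001
```

Request:
carry_out(commands=[[[-0.02,0,0.35,0,0,0,0],[-0.02,0,0.7,0,0,0,0],[0,0,1.05,0,0,0,0],[0.05,0,1.4,0,0,0,0],[0.1,0,1.7,0,0,0,0]]])

```text
t: 20.0
tcp_pos: [0.6671, -0.1948, 0.1635]
tool_rot: [0.483, 0.517, -0.483, 0.517]
force: [-0.7, 2.4, 1.2]
finger_gap: 0.003
```

```bash
python3 - <<'E'
from h import *
from station import manip
s=manip.sense();print(s['tcp_pos'],s['force'])
rows(s,arcR(FAR,np.arange(0.5,1.11,.05)),.0701)
d=manip.snapshot('side')['image'][:,:,::-1][60:260,195:385];cv2.imwrite("pics/i2.png",cv2.resize(d,None,fx=3,fy=3))
E
```

```text
[ 0.66707985 -0.19478136  0.16347613] [-0.70911249  2.39578213  1.21440149]
[-0.05  0.02 -0.73] -0.02
[-0.03  0.02 -0.37] -0.02
[ 0.01  0.02 -0.01] -0.02
[0.07 0.02 0.34] -0.02
[0.14 0.02 0.69] -0.02
[0.24 0.02 1.03] -0.02
[0.34 0.02 1.38] -0.02
[0.47 0.02 1.71] -0.02
[0.61 0.03 2.04] -0.02
[0.77 0.03 2.36] -0.02
[0.95 0.03 2.67] -0.02
[1.14 0.03 2.97] -0.02
[1.34 0.03 3.27] -0.02
```

View pics/i2.png

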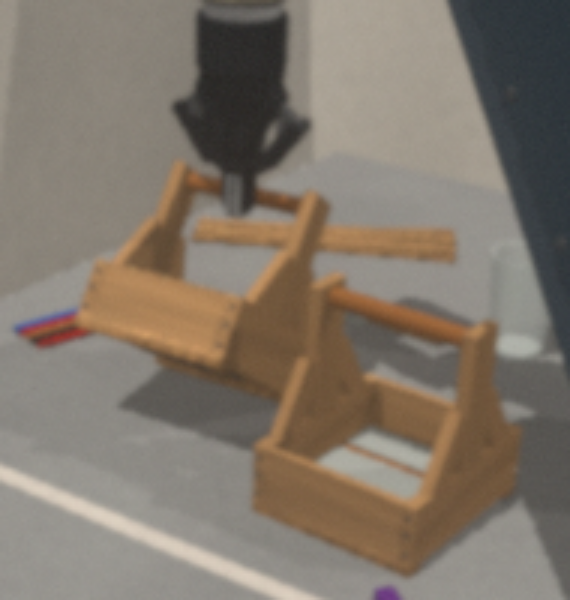

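The crate is tipping right as planned, and the underside is starting to turn towards the camera. I'll go on to about 0.95 rad.

Request:
carry_out(commands=[[[0.07,0,0.3,0,0,0,0],[0.14,0,0.6,0,0,0,0],[0.24,0,0.95,0,0,0,0],[0.34,0,1.25,0,0,0,0],[0.45,0,1.55,0,0,0,0]]])

```text
t: 20.55
tcp_pos: [0.6699, -0.2333, 0.1522]
tool_rot: [0.483, 0.517, -0.483, 0.517]
force: [0.5, 0.9, 1.7]
finger_gap: 0.003
```

Request:
carry_out(commands=[[[0.12,0,0.25,0,0,0,0],[0.25,0,0.5,0,0,0,0],[0.37,0,0.75,0,0,0,0],[0.37,0,0.75,0,0,0,0],[0.37,0,0.75,0,0,0,0]]])

```text
t: 21.05
tcp_pos: [0.6709, -0.2512, 0.143]
tool_rot: [0.483, 0.517, -0.483, 0.516]
force: [0.1, 1.2, 0.7]
finger_gap: 0.002
```

```bash
python3 - <<'E'
from h import *
from station import manip
s=manip.sense();print(s['tcp_pos'],s['force'])
rows(s,arcR(FAR,np.arange(1.1,-.01,-.05)),.0701)
d=manip.snapshot('side')['image'][:,:,::-1][100:230,195:385];cv2.imwrite("pics/i3.png",cv2.resize(d,None,fx=4,fy=4,interpolation=cv2.INTER_CUBIC))
E
```

```text
[ 0.67086838 -0.25118977  0.14304838] [0.06801793 1.15480507 0.74856133]
[0.53 0.03 1.  ] -0.03
[0.32 0.03 0.71] -0.03
[0.13 0.03 0.41] -0.03
[-0.04  0.03  0.1 ] -0.03
[-0.2   0.03 -0.22] -0.03
[-0.35  0.03 -0.55] -0.03
[-0.47  0.03 -0.89] -0.03
[-0.58  0.02 -1.23] -0.03
[-0.67  0.02 -1.57] -0.03
[-0.75  0.02 -1.92] -0.03
[-0.81  0.02 -2.28] -0.03
[-0.85  0.02 -2.63] -0.03
[-0.87  0.02 -2.99] -0.03
[-0.87  0.02 -3.35] -0.03
[-0.86  0.02 -3.7 ] -0.03
[-0.83  0.02 -4.06] -0.03
[-0.78  0.02 -4.41] -0.03
[-0.71  0.02 -4.77] -0.03
[-0.62  0.02 -5.11] -0.03
[-0.52  0.02 -5.46] -0.03
[-0.4   0.01 -5.79] -0.03
[-0.27  0.01 -6.12] -0.03
[-0.11  0.01 -6.45] -0.03
```

View pics/i3.png

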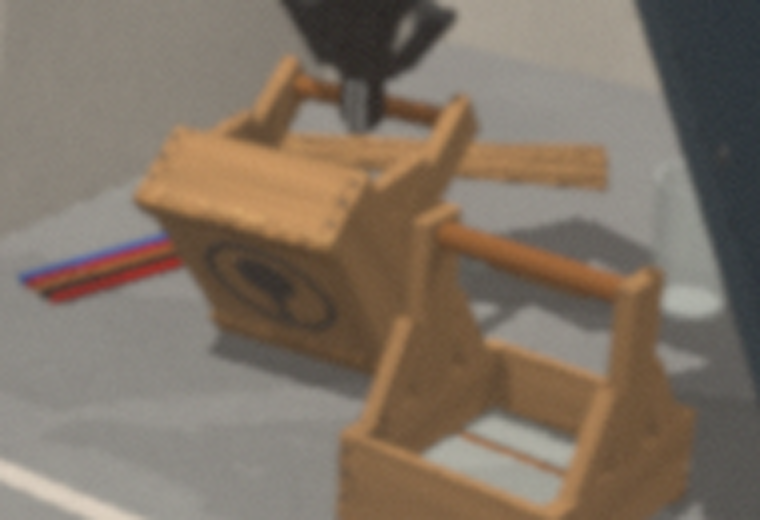

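The stamp is plainly visible under the far crate: a dark ring with a round fan, at crop (270,287), full picture (262,172). So the far crate is the stamped one. Lowering it gently.

Request:
carry_out(commands=[[[-0.15,0,-0.25,0,0,0,0],[-0.3,0,-0.55,0,0,0,0],[-0.45,0,-0.9,0,0,0,0],[-0.57,0,-1.25,0,0,0,0],[-0.67,0,-1.6,0,0,0,0]]])

```text
t: 21.6
tcp_pos: [0.6683, -0.2099, 0.1605]
tool_rot: [0.483, 0.517, -0.482, 0.517]
force: [0.3, 1.3, -0.2]
finger_gap: -0.001
```

Request:
carry_out(commands=[[[-0.07,0,-0.35,0,0,0,0],[-0.13,0,-0.7,0,0,0,0],[-0.17,0,-1.05,0,0,0,0],[-0.19,0,-1.4,0,0,0,0],[-0.19,0,-1.75,0,0,0,0]]])

```text
t: 22.1
tcp_pos: [0.6654, -0.1668, 0.1648]
tool_rot: [0.483, 0.517, -0.483, 0.517]
force: [-0.1, 2.2, -1.3]
finger_gap: 0.003
```

```bash
python3 - <<'E'
from h import *
from station import manip
s=manip.sense();print(s['tcp_pos'],s['force'])
rows(s,arcR(FAR,np.arange(.5,-.01,-.05)),.0701)
E
```

```text
[ 0.66535684 -0.16683596  0.16478006] [-0.05746281  2.22792647 -1.30956603]
[0.   0.01 0.39] -0.02
[-0.    0.01  0.04] -0.02
[ 0.01  0.01 -0.32] -0.02
[ 0.04  0.01 -0.68] -0.02
[ 0.09  0.01 -1.03] -0.02
[ 0.16  0.01 -1.38] -0.02
[ 0.24  0.01 -1.73] -0.02
[ 0.35  0.01 -2.07] -0.02
[ 0.46  0.01 -2.41] -0.02
[ 0.6   0.01 -2.74] -0.02
[ 0.75  0.01 -3.07] -0.02
```

Request:
carry_out(commands=[[[0.01,0,-0.35,0,0,0,0],[0.04,0,-0.7,0,0,0,0],[0.09,0,-1.05,0,0,0,0],[0.15,0,-1.35,0,0,0,0],[0.22,0,-1.65,0,0,0,0]]])

```text
t: 22.6
tcp_pos: [0.6625, -0.1258, 0.1591]
tool_rot: [0.483, 0.517, -0.483, 0.517]
force: [0.4, 1.0, -0.8]
finger_gap: -0.002
```

Request:
carry_out(commands=[[[0.07,0,-0.25,0,0,0,0],[0.16,0,-0.5,0,0,0,0],[0.25,0,-0.75,0,0,0,0],[0.34,0,-0.95,0,0,0,0],[0.43,0,-1.15,0,0,0,0]]])

```text
t: 23.1
tcp_pos: [0.6606, -0.0973, 0.1485]
tool_rot: [0.483, 0.517, -0.483, 0.517]
force: [-0.1, 3.0, -0.5]
finger_gap: -0.0
```

Request:
carry_out(commands=[[[0.08,0,-0.15,0,0,0,0],[0.08,0,-0.3,0,0,0,0],[0.08,0,-0.5,0,0,0,0],[0.08,0,-0.7,0,0,0,0],[0.08,0,-0.8,0,0,0,0]]])

```text
t: 23.6
tcp_pos: [0.6597, -0.078, 0.147]
tool_rot: [0.483, 0.516, -0.483, 0.517]
force: [0.1, 0.5, -0.3]
finger_gap: -0.002
```

```bash
python3 - <<'E'
from h import *
from station import manip
s=manip.sense();print(s['tcp_pos'],s['force'],s['finger_gap'])
for n,o in(('side',(195,100)),):
    a=manip.snapshot(n)['image'][:,:,::-1][o[1]:o[1]+190,o[0]:o[0]+190];a=cv2.resize(a,None,fx=3,fy=3,interpolation=cv2.INTER_CUBIC)
    for c in(NEAR,FAR):P,g=crate(*c);draw(a,n,P,g,(0,255,0),3,o);cv2.imwrite(f'pics/k{n}.png',a)
E
```

```text
[ 0.65969875 -0.07798766  0.14697744] [ 0.06051082  0.47238545 -0.34477854] -0.001562911644347116
```

View pics/kside.png

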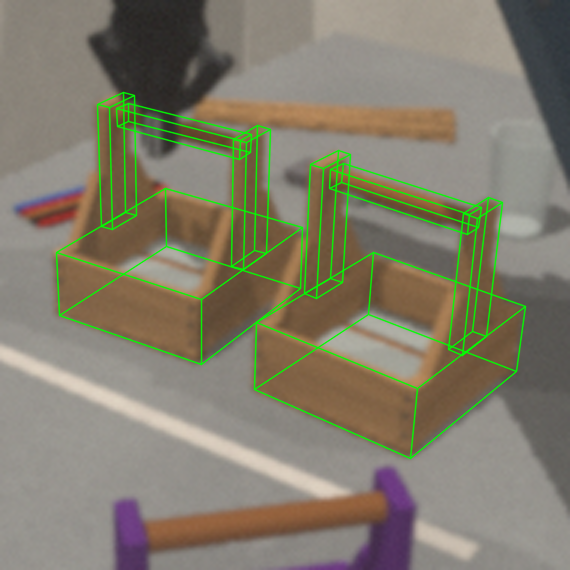

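Both crates are flat again and unmoved. Next I'll go over the far crate to its right side, with the fingers partly open so it is pushed at two points.

```bash
cat >> h.py <<'E'
def loc(c,ly,z,lx=0):
    x,y,w=c;return [x+np.cos(w)*lx-np.sin(w)*ly,y+np.sin(w)*lx+np.cos(w)*ly,z]
E
python3 - <<'E'
from h import *
from station import manip
s=manip.sense();rows(s,[loc(FAR,-.04,.25),loc(FAR,-.13,.25),loc(FAR,-.13,.022)],.0701)
E
```

```text
[-4.12 -0.    2.87] -0.02
[-4.12  0.    6.47] -0.02
[ 5.   -0.    6.47] -0.02
```

Request:
carry_out(commands=[[[-1.5,0,0,0,0,0,0],[-3.2,0,0,0,0,0,0],[-4.1,0,1.0,0,0,0,0],[-4.1,0,2.8,0,0,0,20],[-4.1,0,4.6,0,0,0,55]]])

```text
t: 24.15
tcp_pos: [0.668, -0.1936, 0.2514]
tool_rot: [0.482, 0.516, -0.482, 0.519]
force: [0.5, -1.2, -0.9]
finger_gap: 0.333
```

Request:
carry_out(commands=[[[0,0,1.5,0,0,0,55],[0,0,1.9,0,0,0,55],[1.5,0,1.9,0,0,0,55],[3.0,0,1.9,0,0,0,55],[4.5,0,1.9,0,0,0,55]]])

```text
t: 24.65
tcp_pos: [0.6704, -0.2399, 0.136]
tool_rot: [0.483, 0.516, -0.483, 0.517]
force: [0.4, -0.1, -0.4]
finger_gap: 0.645
```

Request:
carry_out(commands=[[[1.5,0,0,0,0,0,55],[3.0,0,0,0,0,0,55],[4.0,0,0,0,0,0,55],[4.4,0,0,0,0,0,55],[4.4,0,0,0,0,0,55]]])

```text
t: 25.15
tcp_pos: [0.6695, -0.2391, 0.025]
tool_rot: [0.482, 0.518, -0.483, 0.516]
force: [-0.1, 0.8, -0.3]
finger_gap: 0.642
```

```bash
python3 - <<'E'
from h import *
from station import manip
s=manip.sense();print(s['tcp_pos'],s['force'],s['finger_gap'])
rows(s,[loc(FAR,-.091,.022),loc(FAR,-.091+.267,.022)],.0701)
for n,o in(('side',(180,70)),('top',(220,80))):
    a=manip.snapshot(n)['image'][:,:,::-1][o[1]:o[1]+190,o[0]:o[0]+190];a=cv2.resize(a,None,fx=3,fy=3,interpolation=cv2.INTER_CUBIC)
    cv2.imwrite(f'pics/l{n}.png',a)
E
```

```text
[ 0.66946974 -0.23907209  0.02500472] [-0.05019287  0.84439043 -0.29541298] 0.6423641581254468
[ 0.12  0.05 -1.56] -0.02
[  0.14   0.03 -12.24] -0.02
```

View pics/lside.png

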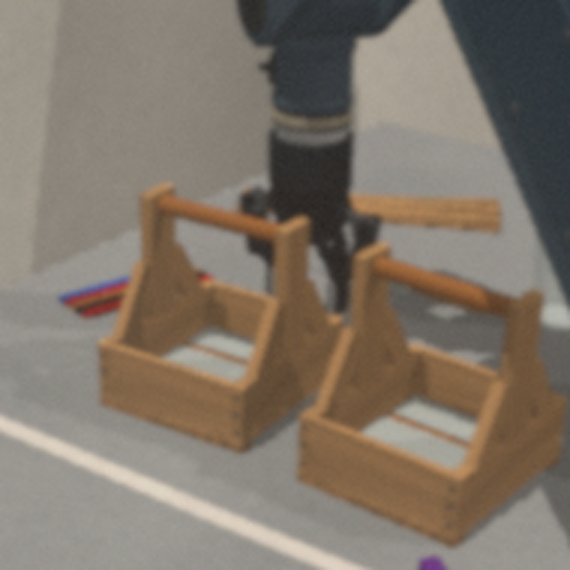

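View pics/ltop.png

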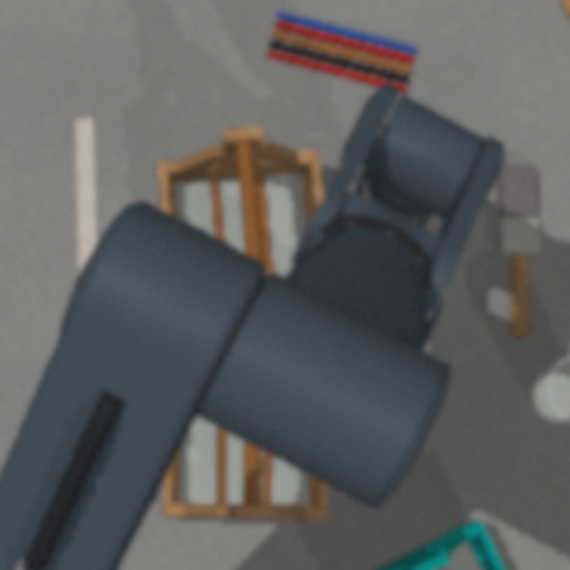

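The gripper is down to the right of the far crate, with the brush and beaker well clear. Pushing now.

Request:
carry_out(commands=[[[0.1,0,-0.5,0,0,0,55],[0.1,0,-1.0,0,0,0,55],[0.1,0,-1.3,0,0,0,55],[0.1,0,-1.6,0,0,0,55],[0.1,0,-2.0,0,0,0,55]]])

```text
t: 25.75
tcp_pos: [0.6676, -0.1905, 0.0247]
tool_rot: [0.482, 0.516, -0.483, 0.518]
force: [-1.1, -3.3, -0.3]
finger_gap: 0.643
```

Request:
carry_out(commands=[[[0,0,-0.5,0,0,0,55],[0,0,-1.0,0,0,0,55],[0,0,-1.5,0,0,0,55],[0,0,-2.0,0,0,0,55],[0,0,-2.5,0,0,0,55]]])

```text
t: 26.25
tcp_pos: [0.6633, -0.1273, 0.0247]
tool_rot: [0.483, 0.516, -0.483, 0.518]
force: [0.2, -4.6, 3.6]
finger_gap: 0.647
```

```bash
python3 - <<'E'
from h import *
from station import manip
s=manip.sense();print(s['tcp_pos'],s['force'],s['finger_gap'])
rows(s,[loc(FAR,-.091+.267,.022)],.0701)
for n,o in(('side',(180,70)),):
    a=manip.snapshot(n)['image'][:,:,::-1][o[1]:o[1]+190,o[0]:o[0]+190];a=cv2.resize(a,None,fx=3,fy=3,interpolation=cv2.INTER_CUBIC)
    cv2.imwrite(f'pics/m{n}.png',a)
E
```

```text
[ 0.66326434 -0.12730745  0.02467764] [ 0.21497742 -4.63757784  3.6433157 ] 0.6467793509182919
[ 0.1  -0.03 -7.76] -0.02
```

View pics/mside.png

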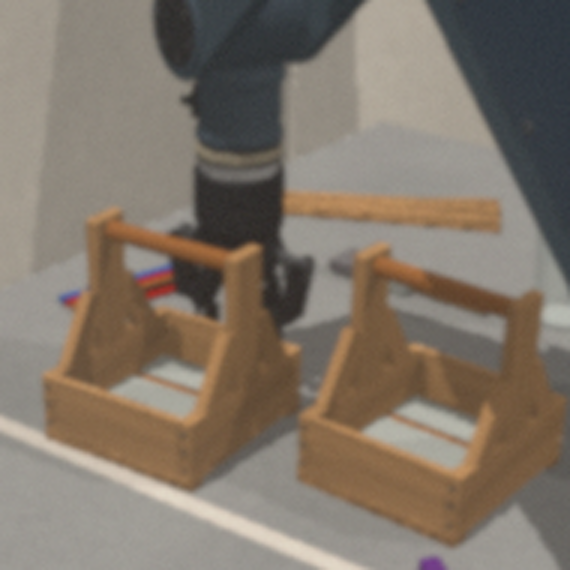

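It's sliding level and straight. I'll keep going.

Request:
carry_out(commands=[[[0,0,-0.5,0,0,0,55],[0,0,-1.0,0,0,0,55],[0,0,-1.5,0,0,0,55],[0,0,-2.0,0,0,0,55],[0,0,-2.5,0,0,0,55]]])

```text
t: 26.8
tcp_pos: [0.6585, -0.0648, 0.0243]
tool_rot: [0.483, 0.517, -0.483, 0.517]
force: [0.8, -5.4, 3.6]
finger_gap: 0.643
```

Request:
carry_out(commands=[[[0,0,-0.5,0,0,0,55],[0,0,-1.0,0,0,0,55],[0,0,-1.5,0,0,0,55],[0,0,-2.0,0,0,0,55],[0,0,-2.5,0,0,0,55]]])

```text
t: 27.3
tcp_pos: [0.654, -0.0024, 0.0243]
tool_rot: [0.482, 0.517, -0.483, 0.517]
force: [0.7, -6.1, 3.0]
finger_gap: 0.647
```

Request:
carry_out(commands=[[[0,0,-0.4,0,0,0,55],[0,0,-0.8,0,0,0,55],[0,0,-1.1,0,0,0,55],[0,0,-1.4,0,0,0,55],[0,0,-1.6,0,0,0,55]]])

```text
t: 27.8
tcp_pos: [0.6511, 0.0375, 0.0242]
tool_rot: [0.482, 0.517, -0.483, 0.517]
force: [0.3, -5.3, 4.3]
finger_gap: 0.643
```

```bash
python3 - <<'E'
from h import *
from station import manip
s=manip.sense();print(s['tcp_pos'],s['force'],s['finger_gap'])
rows(s,[loc(FAR,-.091+.267,.022)],.0701)
for n,o in(('side',(90,100)),('top',(180,100))):
    a=manip.snapshot(n)['image'][:,:,::-1][o[1]:o[1]+190,o[0]:o[0]+190];a=cv2.resize(a,None,fx=3,fy=3,interpolation=cv2.INTER_CUBIC)
    cv2.imwrite(f'pics/n{n}.png',a)
E
```

```text
[0.65113652 0.03745599 0.02417612] [ 0.27195441 -5.33532104  4.27873321] 0.6428281094257503
[ 0.09  0.   -1.15] -0.02
```

View pics/nside.png

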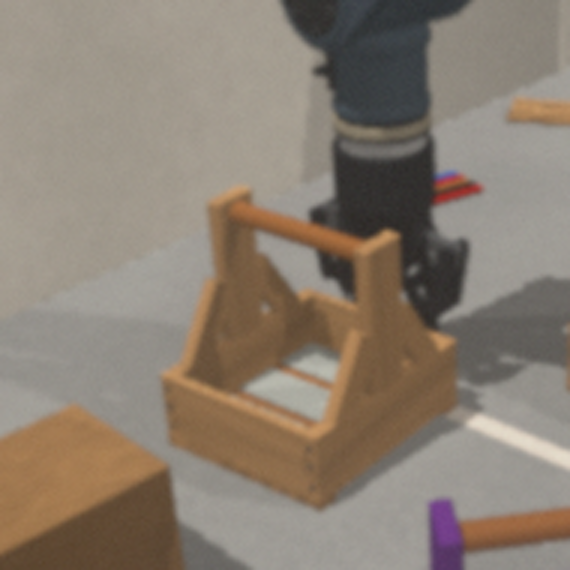

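View pics/ntop.png

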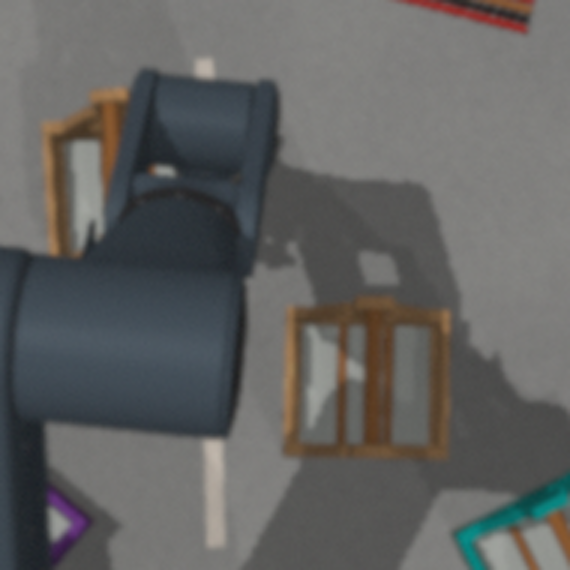

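Request:
carry_out(commands=[[[0,0,-0.25,0,0,0,55],[0,0,-0.5,0,0,0,55],[0,0,-0.75,0,0,0,55],[0,0,-0.9,0,0,0,55],[0,0,-0.9,0,0,0,55]]])

```text
t: 28.4
tcp_pos: [0.6494, 0.0606, 0.0237]
tool_rot: [0.483, 0.517, -0.483, 0.516]
force: [-0.3, -0.7, 0.4]
finger_gap: 0.644
```

```bash
python3 - <<'E'
from h import *
from station import manip
s=manip.sense();print(s['tcp_pos'],s['force'],s['finger_gap'])
o=(115,130);d=manip.snapshot('side')['image'][:,:,::-1];a=cv2.resize(d[130:270,115:305],None,fx=4,fy=4,interpolation=cv2.INTER_CUBIC)
cv2.imwrite('pics/p.png',a)
# predicted: wall contact 11 mm ahead of tcp
w=.0701;c=s['tcp_pos'][:2]+.091*np.array([-np.sin(w),np.cos(w)]);print(c)
P,g=crate(*c,w);draw(a,'side',P,g,(0,255,0),4,o);cv2.imwrite('pics/pf.png',a);print(P[[0,2,4,6]].round(3))
E
```

```text
[0.64935099 0.06056781 0.0237408 ] [-0.29659852 -0.71922197  0.42826121] 0.6437043042325483
[0.64297711 0.15134431]
[[0.576 0.066 0.   ]
 [0.565 0.226 0.   ]
 [0.721 0.077 0.   ]
 [0.71  0.236 0.   ]]
```

View pics/p.png

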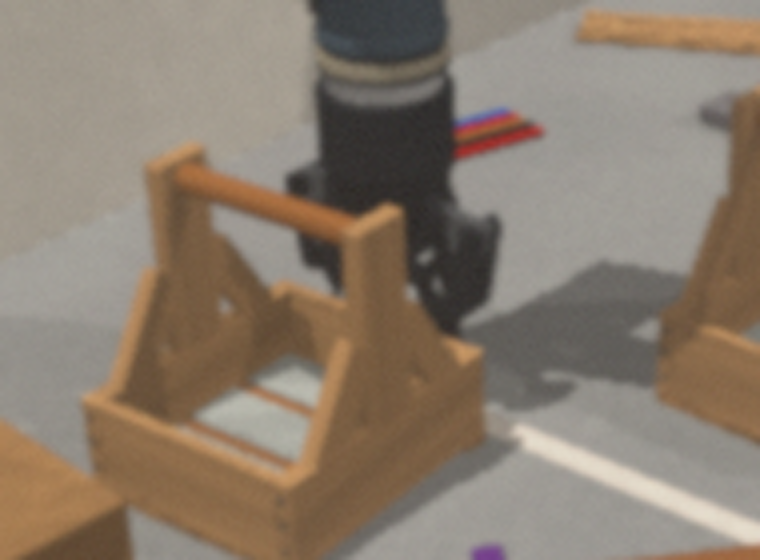

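View pics/pf.png

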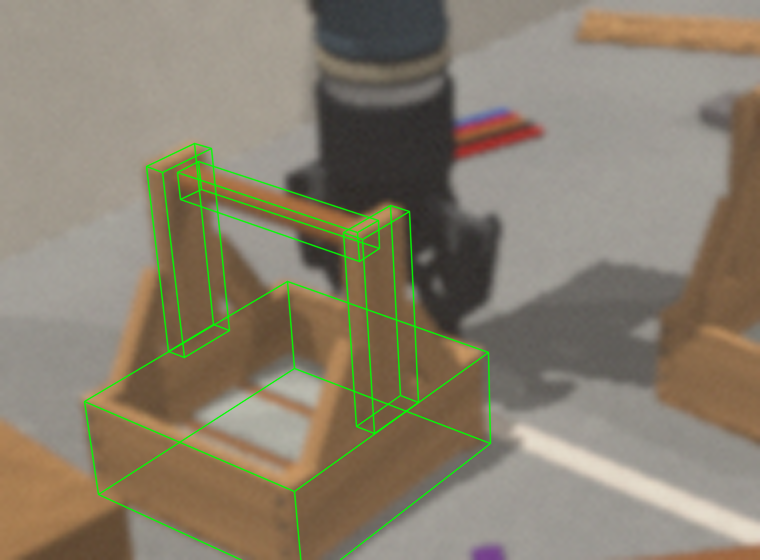

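The prediction matches the picture. The near right corner is only about 7 mm past the tape, so I'll push another 8 mm for margin, then back off and rise.

Request:
carry_out(commands=[[[0,0,-0.1,0,0,0,55],[0,0,-0.2,0,0,0,55],[0,0,-0.3,0,0,0,55],[0,0,-0.3,0,0,0,55],[0,0,-0.3,0,0,0,55]]])

```text
t: 28.95
tcp_pos: [0.649, 0.0675, 0.0238]
tool_rot: [0.483, 0.517, -0.483, 0.516]
force: [0.3, -0.7, 0.9]
finger_gap: 0.644
```

Request:
carry_out(commands=[[[0,0,0.5,0,0,0,55],[0,0,1.5,0,0,0,55],[0,0,2.5,0,0,0,55],[-1.0,0,3.0,0,0,0,55],[-3.0,0,3.0,0,0,0,55]]])

```text
t: 29.45
tcp_pos: [0.6516, -0.0104, 0.0957]
tool_rot: [0.482, 0.519, -0.485, 0.513]
force: [0.9, -0.8, 0.9]
finger_gap: 0.643
```

Request:
carry_out(commands=[[[-2.0,0,0,0,0,0,55],[-4.0,0,0,0,0,0,55],[-6.0,0,0,0,0,0,55],[-7.0,0,2.0,0,0,0,55],[-7.0,0,4.0,0,0,0,55]]])

```text
t: 29.95
tcp_pos: [0.6634, -0.1026, 0.28]
tool_rot: [0.484, 0.514, -0.48, 0.521]
force: [2.2, -0.2, -0.4]
finger_gap: 0.644
```

Request:
carry_out(commands=[[[0,0,2.0,0,0,0,55],[0,0,4.0,0,0,0,55],[0,0,6.0,0,0,0,55],[0,0,8.0,0,0,0,55],[0,0,8.0,0,0,0,55]]])

```text
t: 30.45
tcp_pos: [0.6735, -0.3106, 0.2731]
tool_rot: [0.484, 0.514, -0.485, 0.516]
force: [-0.1, 0.5, -0.7]
finger_gap: 0.641
```

```bash
python3 - <<'E'
from h import *
from station import manip
s=manip.sense();print(s['t'],s['tcp_pos'],s['force'])
for n in('side','top'):
    cv2.imwrite(f'pics/q{n}.png',manip.snapshot(n)['image'][:,:,::-1])
t=cv2.imread('pics/qtop.png');a=cv2.resize(t[100:300,190:350],None,fx=3,fy=3,interpolation=cv2.INTER_CUBIC);cv2.imwrite('pics/qtc.png',a)
t=cv2.imread('pics/qside.png');a=cv2.resize(t[120:270,110:300],None,fx=4,fy=4,interpolation=cv2.INTER_CUBIC);cv2.imwrite('pics/qsc.png',a)
E
```

```text
30.45 [ 0.67346159 -0.31063092  0.27306564] [-0.05531781  0.49039651 -0.69002195]
```

View pics/qtop.png

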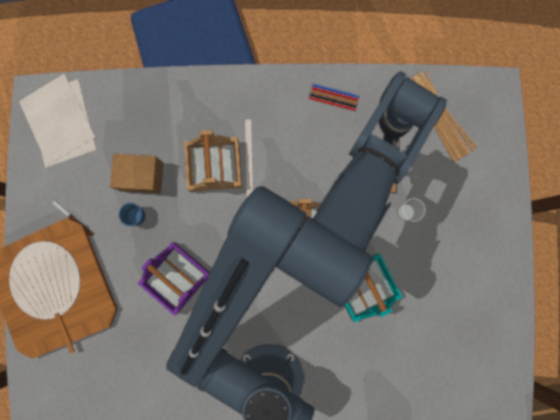

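View pics/qside.png

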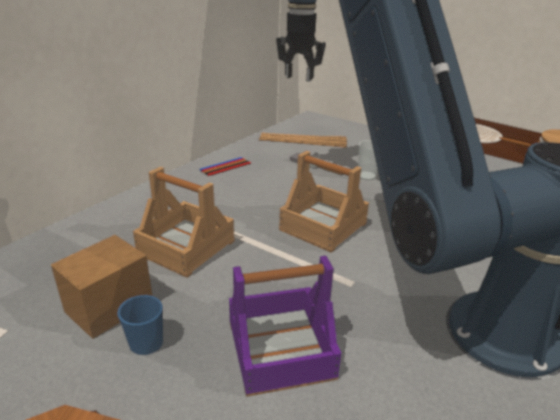

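View pics/qsc.png

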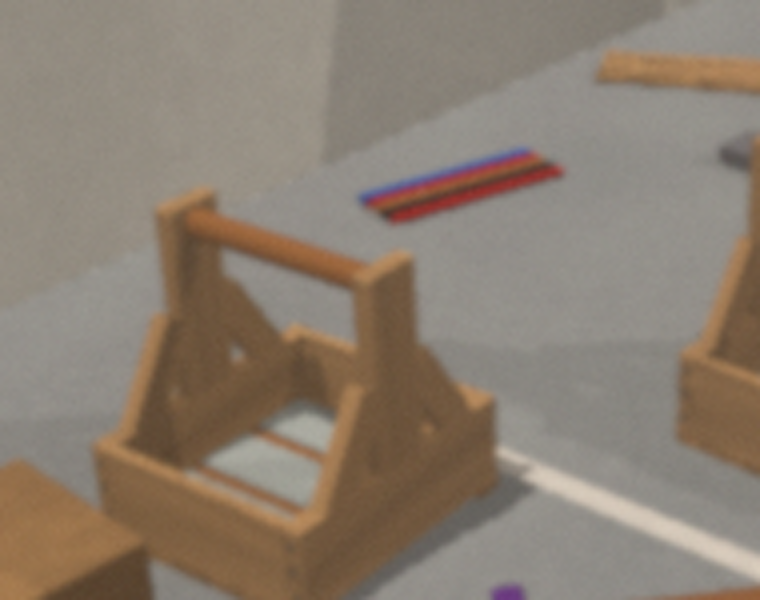

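View pics/qtc.png

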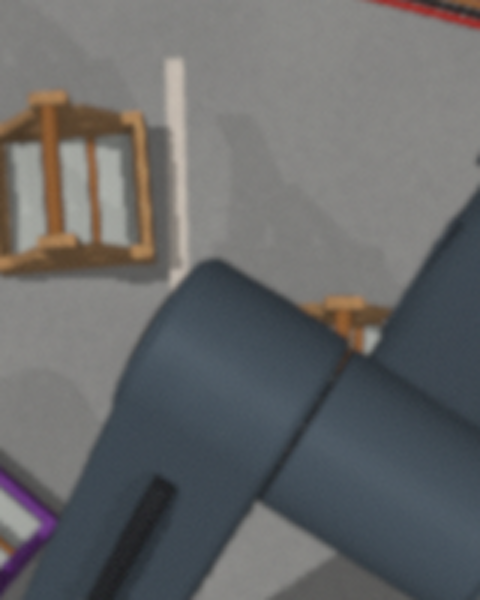

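```bash
python3 - <<'E'
from h import *
f=lambda p:np.array(p)/3+[190,100]-.33
print(back('top',[f((156,255)),f((145,113))],.06).round(4),back('top',[f((171,255)),f((165,65)),f((188,255)),f((185,65))],0).round(4))
S=lambda p:np.array(p)/4+[110,120]-.4
print(back('side',[S((494,400)),S((300,525)),S((97,443))],.06).round(4),back('side',[S((497,485))],0.0).round(4))
t=cv2.imread('pics/qside.png');o=(195,120);a=cv2.resize(t[120:290,110:390],None,fx=2.8,fy=2.8,interpolation=cv2.INTER_CUBIC)
w=.0701;c=np.array([.649,.0675])+.091*np.array([-np.sin(w),np.cos(w)])
for q in((*c,w),NEAR):
    P,g=crate(*q);print(P[[0,2,4,6]].round(3).tolist());draw(a,'side',P,g,(0,255,0),2.8,(110,120))
cv2.imwrite('pics/r.png',a)
E
```

```text
[[0.5766 0.0679 0.06  ]
 [0.7189 0.0779 0.06  ]] [[0.5844 0.0566 0.    ]
 [0.7831 0.0613 0.    ]
 [0.5841 0.0393 0.    ]
 [0.7828 0.0406 0.    ]]
[[0.5762 0.0775 0.06  ]
 [0.5735 0.2266 0.06  ]
 [0.7116 0.2398 0.06  ]] [[ 0.5801  0.0725 -0.    ]]
[[0.575, 0.073, 0.0], [0.564, 0.233, 0.0], [0.721, 0.084, 0.0], [0.71, 0.243, 0.0]]
[[0.375, -0.184, 0.0], [0.382, -0.025, 0.0], [0.521, -0.191, 0.0], [0.528, -0.031, 0.0]]
```

View pics/r.png

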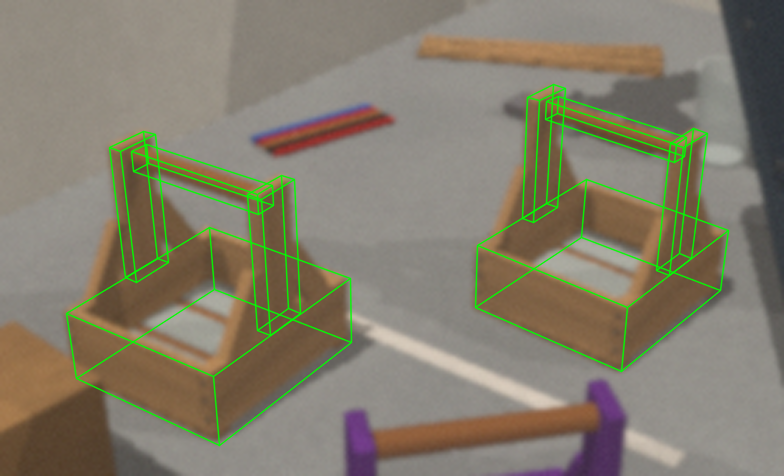

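The nearest corner of the stamped crate is at y≈0.068–0.075, and the tape's left edge there is at about 0.057. So the whole crate is 10–16 mm past the tape, and the near crate matches its starting model. The robot is clear, so I'll hand in.

```bash
python3 -c "
from station import manip
print(manip.sign_off())"
```

```text
the job is handed in; nothing more can be done
None
```

The far crate carries the maker's stamp. It now stands wholly past the tape, and the job is handed in.

- **Tipping as asked:** I tipped the near crate, then the far one, about 1.05 rad (60°) to the left by its dowel. Each was let down gently before going on.
- **One step you did not ask for:** neither camera could see an underside during the left tips. A crate tipped left turns its bottom to the right, and the side camera stands on the left, so the scene note about the stamp showing there did not hold. I then tipped the far crate about 0.95 rad to the right and let it gently down again. Its ring and fan were plainly visible. I did not look under the near crate, since only one crate is stamped.
- **Push:** I slid the far crate to the left with the fingertips, low on its right wall.

**Last checks:**
- **Stamped crate:** it stands flat with its nearest corner about 10–16 mm past the tape's left edge. The top view, side view and fingertip estimates of that corner spread over about 10 mm, but all put it past the tape.
- **Near crate:** it matches its starting outline in the side view.
- **Bystanders:** in the last views the cup and carton looked unmoved. The beaker and brush were partly hidden by the arm, but the arm stayed clear of them throughout.
- **Forces and time:** the forces reported after each move stayed under about 8 N. The last reading, at about 30.5 s, showed the arm clear of everything.

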